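Pry the spring clip off a sanding spindle with a hooked pick

ROBOT

A 6-joint arm with a two-finger parallel gripper is mounted at the origin on the work surface. World frame = base frame: x ahead of the robot, y to its left, z up, the work surface at z = 0. Lengths are in m, angles in rad, forces in N, time in s.
With the tool pointing down it reaches from about 0.4 to 0.825 m from the base axis. Payload 7 kg.
Tool frame: the origin (TCP) lies at the very end of the fingers, on their centre line; the grasp point (between the pads) lies 19 mm behind it; z points along the fingers, y is the direction in which the jaws open and shut (so a half turn about z gives the same grasp; the last joint's range is limited). The gripper opens to 88 mm and grips with 3 to 60 N. Pads are 19 mm wide; open, the fingers measure 130 mm over their backs; the gripper's body (78 mm by 193 mm) begins 47 mm behind the grasp point.
Start: joints at [1.573, 0.359, 0.012, 0, -1.224, -0.288], TCP at [0.19, 0.648, 0.227] pointing down, gripper open.
Joint ranges: [-3.07, 3.07], [-1.43, 2.12], [-1.02, 1.25], [-3.03, 1.67], [-3.05, -0], [-3.03, 3.03]. Speed limits (rad/s): [2.39, 2.39, 3.01, 3.14, 3.14, 3.14].

INTERFACE

Orientations are given as [roll, pitch, yaw] about the fixed x, y, z axes, in that order (R = Rz(yaw) Ry(pitch) Rx(roll)).
In Python, from station import arm, eyes, job, outline_of gives the robot as it stands.
- The arm moves only by the tool apply_moves, never from a script. Its argument "moves" is a list of rows, each a list of 5 numbers: the opening, from -1 (shut) to 1 (fully open), then the shift along the tool's x, y, z in m, then the turn about the tool's z in rad. A call has 1 to 12 rows; each row shifts and turns the commanded pose from where the row before left it, along the tool's axes as they then stand; what a row does not reach is not made up. A row lasts 1/12 s, in which the tool goes at most 41.7 mm and 7.16 degrees, less where a joint would pass 70% of its speed; a pose out of reach is approached as far as the arm can. A call with a gripper value outside its range is refused whole. The fingers move at their own pace and stop on an object; "newtons" is the grip in N (left out, the last holds). Time passes only in rows, so rows that do not move let the fingers close. It gives the time, the measured TCP pose, the force and the opening at its end, in the units of the state.
- arm.get_state(): the state, without advancing time (a new reading comes with each control period).
- eyes.grab_frame(name): name is "scene" or "side" or "wrist"; returns a dict with "color" (384x512x3 uint8, red, green, blue), "z_map" (384x512 float32, m along the optical axis (not along the pixel's ray), 0 where there is no reading), "camera_matrix" (3x3 intrinsics, pixels), "extrinsics" (4x4, takes a point from camera to world coordinates). Camera axes: x right, y up, looking along -z (the intrinsics and any distortion apply to the point x, -y, -z); pixel columns grow to the right and rows downward; lengths in m; the calibration is good to about 2 mm. The wrist camera is an equidistant fisheye: a pixel r from the principal point sees the ray r / f radians off the axis. A picture is of the moment at which its call begins.
- job.job_done(): hands the job in, once; it reports no verdict.
Trained networks look in a picture, given as the dict that the camera call returned (one of the last four; its "shot" number tells which), for a name from the list of things; names that differ only in an ending like _2 or _b are one class to them, and where a whole thing is asked for, a point or a joint stands for the part that bears it (a point fixed in the world has none). Each returns a list of dicts, best first, with "score" (0 to 1); they miss things now and then, are a little off and sometimes report something else, mostly with a low value. They report only what shows in the picture. A call takes as long as a camera call. They do not tell look-alikes from the thing itself.
- outline_of(label, picture): "region" (384x512 bool, what is visible of it) and "extent" ([left, top, right, bottom] in pixels, round what is visible of it).
The state is a dict: "t": time; "q": joint angles; "qd": joint speeds; "joint_efforts": joint torques, N m; "eef_pos": TCP position; "ee_rot": TCP orientation; "force": force on the tool from outside, world axes, zero at the start; "moment": the same for the moment, N m; "width": finger opening in m.
Only numpy, scipy, OpenCV 4.12 (cv2) and the standard library are available. Lean on these libraries where they do the work, as an engineer would, in place of code of your own. Each camera call takes 0.05 s, during which the arm holds its last target.

TASK

The sanding drum is due for a change: take the hooked pick from its rest, reach in under the guard, put its hook into the eye of the spring clip and pull the clip out of its groove in the spindle (with the pick, not the fingers). Let the clip lie in the sander's grey catch tray, and lay the pick back on its rest, facing as it was. Do not knock hard against the sander's guard, and leave everything else on the bench where it is.

Things in the scene. Friction and masses are not known exactly. Their poses are not given: they have to be found in the camera images.
- pick_grip (a point): Hooked pick (loose, about 60 g): middle of its dark flat-sided wooden handle, 14 wide, 16 high, reaching from 50 behind this point to 45 ahead. Axes: x along the pick towards the hook, z up as it lies on its rest. A straight steel shank (7 diameter) goes on to 105 ahead, level with the handle's middle; there a hook (5 diameter) turns square down.
- pick_tip (a point): End of the pick's hook: 102 ahead of the handle's middle and 40 below it (the hook reaches 36 below the shank's underside and leans back 3 towards the handle).
- pick: The whole hooked pick (loose); origin and axes as for pick_grip.
- rest_seat (a point): Fixed wooden pick rest: where the handle's middle sits when the pick is on it, 62 above the bench; x points the way the hook then points, z up. Two upright plates (8 thick, 50 wide), 36 behind and 76 ahead of here, carry handle and shank in 26-wide, 12-deep notches open upward; between them nothing is under the handle but the 10 thick base board.
- spindle (a point): Fixed sander spindle: on its vertical axis at the groove's middle, 97 above the bench; x points away from the front guard bars. Shaft 24 diameter, groove floor 18 diameter, groove from 94 to 99.7 above the bench, end cap 24 diameter, top at 110. Below: a black cone washer, 24 diameter at 84 above the bench widening to 64 at 60, on a cork-coloured drum 64 diameter.
- guard_bar (a point): Guard hoop: middle of its lower front bar, 104 before the spindle axis and 204 above the bench; bars are round, 12 thick, front ones 132 wide, a second row at 246, side bars 60 either side of the axis, open above. A gripper pointing straight down on the handle would hit the bars: take the handle from the rest leaning back towards the robot by about 35 degrees, and keep that lean.
- sander: The fixed sander head: grey catch tray, drum, spindle and guard. Origin on the spindle axis at bench level, x as for spindle. Tray: 110 before to 100 behind the axis, 95 to either side, floor 8 above the bench, rim 30 above the bench and 6 thick.
- clip: Sprung steel clip, 4 thick, 24 g, in the groove: origin at the ring's centre, on its underside (94 above the bench when in the groove); x points from eye to open mouth, so the eye is on its -x side, facing the front guard bars. Two sprung jaws grip the groove: a level pull on the eye away from the spindle, about 5 to 15 N, spreads them; it yields about 2, then snaps off. It can turn and tip a little.
- clip_eye (a point): Middle of the clip's eye, half-way through its thickness, 17.9 from the ring's centre: a hole 9.2 long (radially) by 9 wide, open above and below, with an outer bar 3.5 thick that the hook pulls on; it droops about 2 under its weight. A hook that comes down on metal stops about 98 above the bench; in the hole its end can go down to 83 before it meets the cone.
- chisel: Bystander: dark-handled bench chisel, 255 long, lying between the rest and the sander; origin under its middle. Leave it where it is.
- wide_chisel: Bystander: wide chisel with a pale handle, 205 long, lying on the left; origin under its middle. Leave it where it is.
- mallet: Bystander: wooden mallet, head 72 diameter by 110, lying on the left; origin under its middle. Leave it where it is.
- offcut: Bystander: pale wooden offcut 160 x 45 x 30; origin under its middle. Leave it where it is.
- stop_block: Bystander: small wooden block 70 x 50 x 35; origin under its middle. Leave it where it is.
There are look-alikes about, which are no part of the job. What is shaped like the pick but green, purple or turquoise is not meant.

How it is judged:
On the way, in this order (a step that is already met when the one before it is completed fails the run):
1. the pick has been lifted off its rest in the fingers (contact force between the fingers and pick above 1 N and height (world z) of pick_grip above 0.085 m), for 0.1 s.
2. the hook of the held pick pulls on the clip in the groove with 3 N or more (contact force between the fingers and pick above 1 N and contact force between pick and clip above 3 N and horizontal distance between clip and spindle below 0.012 m), for 0.02 s.
3. the clip is off the spindle (ring centre 18 mm or more from its axis) while the pick is held (contact force between the fingers and pick above 1 N and horizontal distance between clip and spindle above 0.018 m), for 0.02 s.
At the end, for the whole second after the job is handed in: The clip lies at rest in the sander's tray (centre within the tray's outline, under 45 mm above the bench); the pick lies still on its rest, upright: handle's middle within 25 mm of the seat and 6 mm of its height, hook pointing as at the start within 0.2 rad (x of clip in the frame of sander between -0.112 and 0.102 m and y of clip in the frame of sander between -0.097 and 0.097 m and z of clip in the frame of sander below 0.045 m and linear speed of each of clip, pick below 0.03 m/s and distance between pick_grip and rest_seat below 0.025 m and z of pick_grip in the frame of rest_seat between -0.006 and 0.006 m and x of pick_tip in the frame of rest_seat above 0.06 m and angle between the x axis of pick and the x axis of rest_seat, either way round below 0.2 rad and angle between pick's own z axis and vertical below 0.3 rad); the robot touches nothing.
It fails at once if the fingers push on the clip while it is on the spindle (contact force between the fingers and clip above 0.5 N and horizontal distance between clip and spindle below 0.018 m).
It fails at once if the robot knocks against the sander or its guard with more than 20 N (contact force between the arm and sander above 20 N).
It fails at once if a bystander is moved more than 40 mm (distance of any of chisel, wide_chisel, mallet, offcut, stop_block from where it was at the start of the episode above 0.04 m).
It also fails if it takes over 54 s, if anything falls off the work surface, if the arm or the gripper's body presses on something with over 40 N, if the wrist force passes 120 N, or if a joint passes its speed limit or range.

## Working session

There is one attempt and no reset: what is moved stays moved. The work goes in short steps, Python scripts to look and compute and a tool call to move; the robot and the scene stay as the last step left them, time stands still between calls to the robot, and variables do not carry over. Pictures are saved under pics/ and viewed, and the job is handed in when it is done.

Besides the shell and the picture viewer there is one more tool, called after "Call:" by a JSON object that holds its "fn" and its "kwargs". apply_moves: Moves the arm, as the interface text tells. Its arguments: {"type":"object","properties":{"moves":{"type":"array","items":{"type":"array","items":{"type":"number"}}},"newtons":{"type":"number"}},"required":["moves"]}

```bash
ls; mkdir -p pics
cat > h.py <<'E'
import numpy as np, cv2
from station import arm, eyes, job, outline_of
def save(f,name,crop=None,s=1):
    im=f["color"][:,:,::-1]
    if crop: im=im[crop[1]:crop[3],crop[0]:crop[2]]
    if s!=1: im=cv2.resize(im,None,fx=s,fy=s,interpolation=cv2.INTER_CUBIC)
    cv2.imwrite("pics/"+name,im)
def world(f,u,v,z=None):
    K=np.array(f["camera_matrix"]);T=np.array(f["extrinsics"])
    u=np.atleast_1d(u);v=np.atleast_1d(v)
    if z is None: z=f["z_map"][v.astype(int),u.astype(int)]
    x=(u-K[0,2])/K[0,0]*z; y=(v-K[1,2])/K[1,1]*z
    p=np.stack([x,-y,-z,np.ones_like(x)],0)
    return (T@p)[:3].T
def proj(f,P):
    K=np.array(f["camera_matrix"]);T=np.linalg.inv(np.array(f["extrinsics"]))
    p=T@np.append(P,1); z=-p[2]
    return K[0,0]*p[0]/z+K[0,2], -K[1,1]*p[1]/z+K[1,2]
E
python3 - <<'E'
from h import *
a=eyes.grab_frame("scene");b=eyes.grab_frame("side")
save(a,"scene1.png",s=1.5);save(b,"side1.png",s=1.5)
print(arm.get_state())
for n,f in(("scene",a),("side",b)):
    print(n,f["camera_matrix"],f["extrinsics"],{k:v for k,v in f.items() if k not in("color","z_map","camera_matrix","extrinsics")})
    for l in ["pick","sander","clip","chisel"]:
        for r in outline_of(l,f): print(l,r["score"],r["extent"],world(f,*np.nonzero(r["region"])[::-1]).mean(0).round(3))
E
```

```text
pics
{'t': 0.1, 'q': array([ 1.57311023e+00,  3.59313324e-01,  1.11504729e-02, -3.32316311e-04,
       -1.22410172e+00, -2.88142691e-01]), 'qd': array([-0.00110769, -0.00152391,  0.00097903,  0.00057826,  0.00115189,
        0.00198706]), 'joint_efforts': array([-1.33160742e-03, -5.84164596e+01,  2.93751848e+01,  7.01553851e+00,
        1.01739261e-02, -5.05938510e-05]), 'eef_pos': array([0.19018481, 0.64719101, 0.22571334]), 'ee_rot': array([ 3.14009615e+00, -1.17739629e-04, -2.85941851e-01]), 'force': array([-0.50164361, -0.07699619,  0.07830288]), 'moment': array([-0.03497399,  0.02030091, -0.02222729]), 'width': 0.08781578116026989}
scene [[418.45482455   0.         254.07018722]
 [  0.         418.45482455 198.28090671]
 [  0.           0.           1.        ]] [[ 0.51868709 -0.72298095  0.45635759  1.22909691]
 [ 0.85484535  0.42965711 -0.29091956 -0.54544455]
 [ 0.01425202  0.54101139  0.8408945   1.36854524]
 [ 0.          0.          0.          1.        ]] {'shot': 1}
pick 0.71 [222.2, 163.6, 260.7, 172.3] [ 0.326 -0.056  0.015]
pick 0.47 [159.6, 205.0, 198.9, 211.8] [ 0.
[... 288 characters left out ...]
8  0.44197236 -0.5694227  -0.24414425]
 [-0.7206032   0.44424401 -0.53233287 -0.84204415]
 [ 0.01768621  0.77929949  0.62640203  1.00502897]
 [ 0.          0.          0.          1.        ]] {'shot': 2}
pick 0.83 [294.1, 229.3, 342.7, 245.3] [ 0.573 -0.313  0.064]
pick 0.67 [263.9, 271.2, 291.6, 320.7] [ 0.384 -0.336  0.013]
pick 0.63 [297.8, 346.2, 357.8, 368.4] [ 0.336 -0.565  0.016]
pick 0.53 [183.0, 227.1, 194.1, 267.9] [ 0.319 -0.058  0.018]
sander 0.66 [308.1, 180.8, 333.4, 217.8] [ 0.743 -0.207  0.038]
sander 0.56 [204.6, 102.3, 284.8, 208.4] [0.668 0.054 0.083]
clip 0.24 [204.2, 100.2, 289.8, 205.7] [0.681 0.067 0.077]
chisel 0.75 [236.5, 215.5, 292.9, 261.8] [ 0.505 -0.179  0.02 ]
```

View pics/scene1.png

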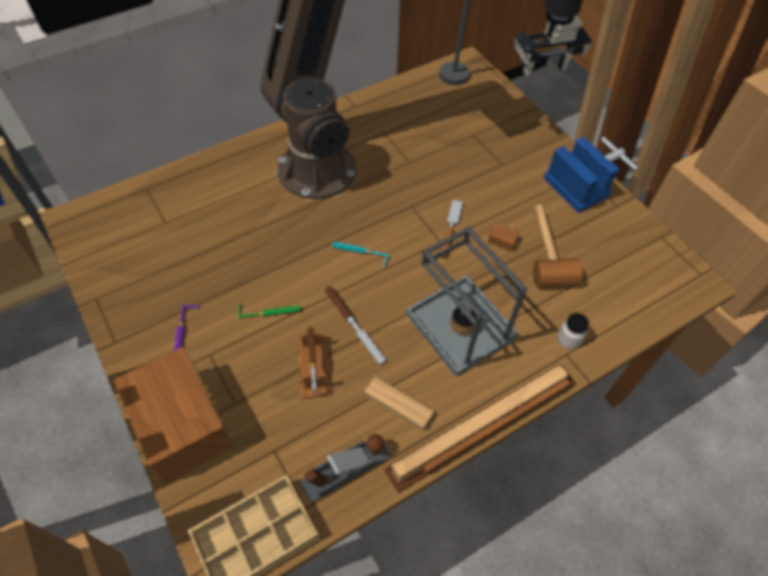

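View pics/side1.png

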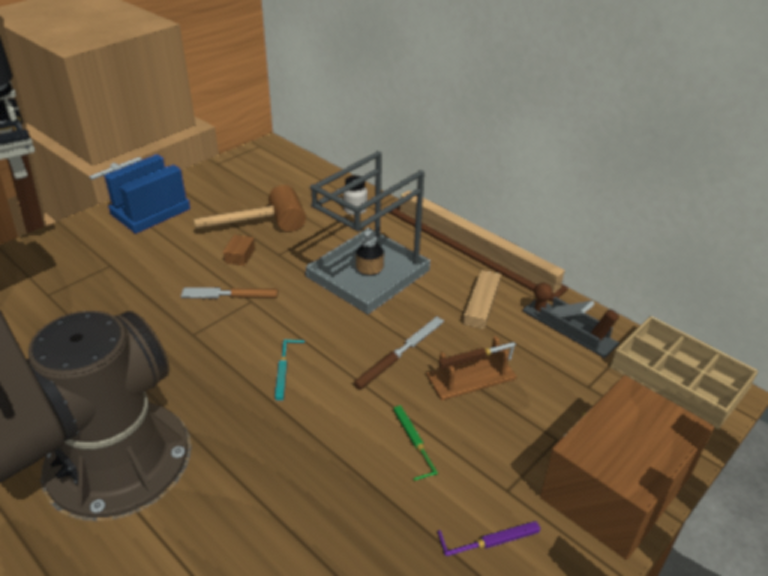

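The real pick (steel shank, brown handle) is on its rest at about (310,370) in the scene view and (475,365) in the side view. The sander is at (465,315) and (368,265), with its open guard. Next I'll measure both.

Run:
```python
from h import *
a=eyes.grab_frame("scene");b=eyes.grab_frame("side")
save(a,"s2.png",(190,190,240,290),6);save(a,"s2b.png",(260,140,360,260),6);save(b,"d2.png",(280,215,350,265),10);save(b,"d2b.png",(195,95,295,215),6)
# cloud
for n,f in(("scene",a),("side",b)):
    v,u=np.mgrid[0:384,0:512];P=world(f,u.ravel(),v.ravel())
    ok=(f["z_map"].ravel()>0)
    P=P[ok];np.save(n+".npy",P)
    m=(abs(P[:,0]-.57)<.13)&(abs(P[:,1]+.31)<.1)&(P[:,2]>.045)&(P[:,2]<.1)
    Q=P[m];c=Q.mean(0);w,V=np.linalg.eigh(np.cov((Q-c)[:,:2].T));d=V[:,1]*np.sign(V[0,1])
    t=(Q-c)[:,:2]@d
    print(n,m.sum(),c.round(4),np.degrees(np.arctan2(d[1],d[0])),t.min(),t.max())
    o=np.argsort(t)
    for i in o[::max(1,len(o)//25)]: print(Q[i].round(3),t[i].round(3))
```

```text
scene 242 [ 0.5795 -0.3163  0.0642] -24.85874905256254 -0.07800962088308756 0.08221341461243831
[ 0.51  -0.281  0.067] -0.078
[ 0.512 -0.303  0.061] -0.067
[ 0.524 -0.287  0.072] -0.063
[ 0.519 -0.303  0.057] -0.06
[ 0.518 -0.309  0.068] -0.059
[ 0.517 -0.314  0.049] -0.058
[ 0.523 -0.305  0.05 ] -0.056
[ 0.532 -0.292  0.067] -0.053
[ 0.539 -0.296  0.067] -0.045
[ 0.545 -0.307  0.071] -0.036
[ 0.558 -0.302  0.073] -0.026
[ 0.564 -0.309  0.075] -0.017
[ 0.567 -0.314  0.07 ] -0.012
[ 0.576 -0.319  0.066] -0.002
[ 0.588 -0.318  0.07 ] 0.008
[ 0.592 -0.324  0.069] 0.015
[ 0.602 -0.321  0.066] 0.022
[ 0.608 -0.332  0.066] 0.033
[ 0.618 -0.346  0.059] 0.047
[ 0.628 -0.328  0.058] 0.049
[ 0.621 -0.348  0.058] 0.051
[ 0.62  -0.354  0.07 ] 0.052
[ 0.635 -0.324  0.057] 0.054
[ 0.623 -0.353  0.051] 0.055
[ 0.633 -0.332  0.047] 0.055
[ 0.633 -0.334  0.066] 0.056
[ 0.643 -0.347  0.066] 0.071
side 414 [ 0.5731 -0.316   0.0645] -23.10858263201215 -0.07088570284760629 0.0884990435298282
[ 0.509 -0.285  0.068] -0.071
[ 0.51  -0.295  0.066] -0.066
[ 0.511 -0.31   0.057] -0.059
[ 0.515 -0.304  0.046] -0.058
[ 0.517 -0.304  0.068] -0.056
[ 0.531 -0.274  0.06 ] -0.055
[ 0.527 -0.292  0.072] -0.052
[ 0.53  -0.297  0.057] -0.047
[ 0.535 -0.303  0.066] -0.04
[ 0.542 -0.304  0.073] -0.033
[ 0.55  -0.306  0.062] -0.025
[ 0.555 -0.312  0.07 ] -0.018
[ 0.562 -0.314  0.062] -0.011
[ 0.571 -0.313  0.067] -0.003
[ 0.577 -0.319  0.071] 0.005
[ 0.585 -0.316  0.071] 0.011
[ 0.59  -0.325  0.059] 0.019
[ 0.599 -0.331  0.064] 0.03
[ 0.617 -0.335  0.066] 0.048
[ 0.616 -0.35   0.062] 0.053
[ 0.632 -0.316  0.067] 0.054
[ 0.615 -0.36   0.05 ] 0.056
[ 0.617 -0.356  0.061] 0.056
[ 0.62  -0.356  0.071] 0.059
[ 0.637 -0.323  0.069] 0.062
[ 0.646 -0.349  0.064] 0.08
```

View pics/d2.png

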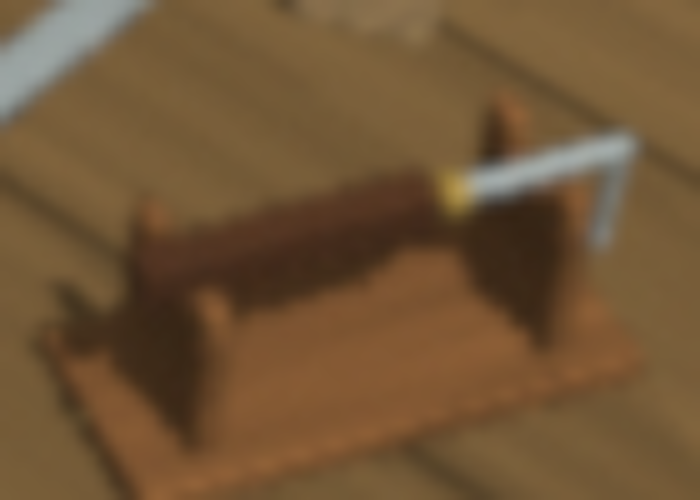

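View pics/d2b.png

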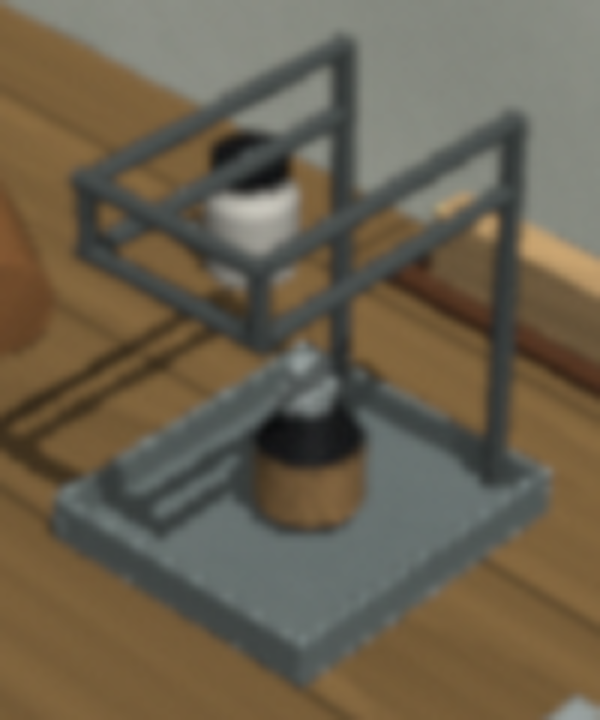

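View pics/s2b.png

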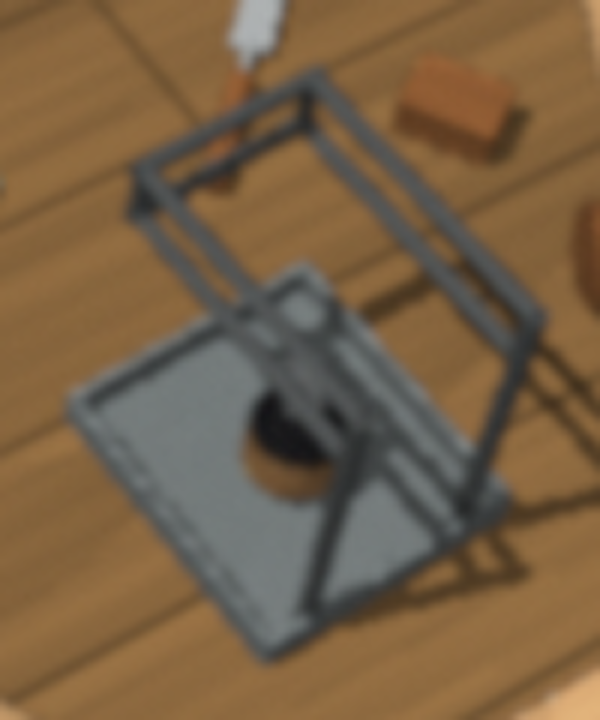

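The side view shows the front guard bars at the robot-facing end, with the posts at the rear and the hook pointing away from the robot. Next is the sander's pose.

```bash
cat > fit.py <<'E'
from h import *
from scipy.optimize import least_squares
from scipy.spatial import cKDTree
P=np.concatenate([np.load("scene.npy"),np.load("side.npy")])
# sander model pts in sander frame
def seg(a,b,n=40): return np.linspace(a,b,n)
M=[]
for z in(.204,.246):
    M+= [seg((-.104,-.066,z),(-.104,.066,z))]
    for s in(-.06,.06): M+=[seg((-.104,s,z),(.09,s,z),60)]
bars=np.concatenate(M)
m=(abs(P[:,0]-.66)<.2)&(abs(P[:,1]-.06)<.17)&(P[:,2]>.19)&(P[:,2]<.26)
B=P[m]; print(len(B))
def T(p,Q): 
    c,s=np.cos(p[2]),np.sin(p[2]); R=np.array([[c,-s],[s,c]])
    return np.c_[Q[:,:2]@R.T+p[:2],Q[:,2]]
t=lambda p:T(p,bars)
def f(p):
    d,_=cKDTree(t(p)).query(B); return np.clip(d-.006,-.006,.02)
best=min((least_squares(f,[x,y,w],diff_step=1e-3,loss='soft_l1',f_scale=.004) for x in(.64,.68) for y in(.04,.08) for w in(0,.15,.3)),key=lambda r:r.cost)
print("sander",best.x,np.degrees(best.x[2]),best.cost,np.median(abs(f(best.x))))
# drum
m=(abs(P[:,0]-.66)<.1)&(abs(P[:,1]-.06)<.1)&(P[:,2]>.012+.02)&(P[:,2]<.13)
D=P[m]; c,s=np.cos(best.x[2]),np.sin(best.x[2])
L=(D[:,:2]-best.x[:2])@np.array([[c,-s],[s,c]])
for lo,hi in((.035,.058),(.06,.085),(.085,.1),(.1,.115)):
    k=(D[:,2]>lo)&(D[:,2]<hi)&(np.hypot(*L.T)<.05); print(lo,k.sum(),L[k].mean(0),L[k].min(0),L[k].max(0))
# tray rims
m=(abs(P[:,0]-.66)<.2)&(abs(P[:,1]-.06)<.2)&(P[:,2]>.024)&(P[:,2]<.034);D=P[m];L=(D[:,:2]-best.x[:2])@np.array([[c,-s],[s,c]]);print("rim",np.percentile(L,[1,3,97,99],axis=0))
# rest: plates, from sides
m=(abs(P[:,0]-.57)<.13)&(abs(P[:,1]+.31)<.1)&(P[:,2]>.058)&(P[:,2]<.085)
Q=P[m]
mod=np.concatenate([seg((-.05,0,.066),(.045,0,.066),60),seg((.045,0,.062),(.105,0,.062),40)]+[seg((x,s*.013,.066),(x,s*.025,.066),12) for x in(-.036,.076) for s in(-1,1)])
def g(p):
    d,_=cKDTree(T(p,mod)).query(Q); return np.clip(d-.004,-.004,.015)
b=min((least_squares(g,[x,-.31,w],diff_step=1e-3,loss='soft_l1',f_scale=.004) for x in(.55,.565,.58) for w in(-.3,-.4,-.5)),key=lambda r:r.cost)
print("rest",b.x,np.degrees(b.x[2]),np.median(abs(g(b.x))))
E
python3 fit.py
```

```text
2281
sander [0.6701591  0.05463916 0.03395089] 1.9452427201107818 0.009490669163518602 0.0017550998557522525
0.035 159 [-0.0084525  -0.01680751] [-0.0330966  -0.03413883] [0.03280711 0.02408494]
0.06 275 [-0.00452613 -0.01068876] [-0.03434454 -0.03248233] [0.03152186 0.02878441]
0.085 46 [-0.00822129 -0.00395529] [-0.02654695 -0.01490898] [0.00927165 0.00906521]
0.1 57 [-0.00348716 -0.00157631] [-0.02719678 -0.01476873] [0.00974543 0.00990676]
rim [[-0.1117189  -0.09642048]
 [-0.11050591 -0.09510314]
 [ 0.10328186  0.09856735]
 [ 0.17999749  0.18718409]]
rest [ 0.55673294 -0.30702057 -0.42919415] -24.591013487892493 0.001925391293477739
```

Call:
{"fn": "apply_moves", "kwargs": {"moves": [[1, 0, 0, -0.04, 0], [1, 0, 0, -0.04, 0], [1, 0, 0, -0.04, 0], [1, 0.03, 0.026, 0, 0], [1, 0.03, 0.026, 0, 0], [1, 0.03, 0.026, 0, 0], [1, 0.03, 0.026, 0, 0], [1, 0.03, 0.026, 0, 0], [1, 0.03, 0.026, 0, 0], [1, 0.03, 0.026, 0, 0], [1, 0.03, 0.026, 0, 0], [1, 0.03, 0.026, 0, 0]]}}

```text
t: 1.6
eef_pos: [0.3839, 0.3451, 0.347]
ee_rot: [-3.141, -0.0, -0.285]
force: [0.8, -0.1, -0.4]
width: 0.0877
```

Call:
{"fn": "apply_moves", "kwargs": {"moves": [[1, 0.03, 0.026, 0, 0], [1, 0.03, 0.026, 0, 0], [1, 0.03, 0.026, 0, 0], [1, 0.03, 0.026, 0, 0], [1, 0.03, 0.026, 0, 0], [1, 0.03, 0.026, 0, 0], [1, 0, 0, 0, 0]]}}

```text
t: 2.18
eef_pos: [0.5143, 0.1416, 0.3465]
ee_rot: [3.14, -0.001, -0.291]
force: [-0.5, 0.0, -0.3]
width: 0.0878
```

Run:
```python
from h import *
f=eyes.grab_frame("wrist");save(f,"w1.png",s=1.5)
s=arm.get_state();print(s["t"],s["q"],s["eef_pos"],s["ee_rot"]);print(f["camera_matrix"],f["extrinsics"])
```

```text
2.2333 [ 6.40932008e-01  6.63897182e-02 -9.54493625e-02  2.83877812e-04
 -1.40944109e+00  6.38968319e-01] [0.51333681 0.14352405 0.34638597] [ 3.14103718e+00  6.36599180e-05 -2.90850343e-01]
[[297.31863964   0.         254.46815745]
 [  0.         297.31863964 196.99891314]
 [  0.           0.           1.        ]] [[-0.28637954  0.9153538   0.28304448  0.59173665]
 [-0.95811536 -0.27400086 -0.08329756  0.11829863]
 [ 0.0013077  -0.29504398  0.95548278  0.50432244]
 [ 0.          0.          0.          1.        ]]
```

View pics/w1.png

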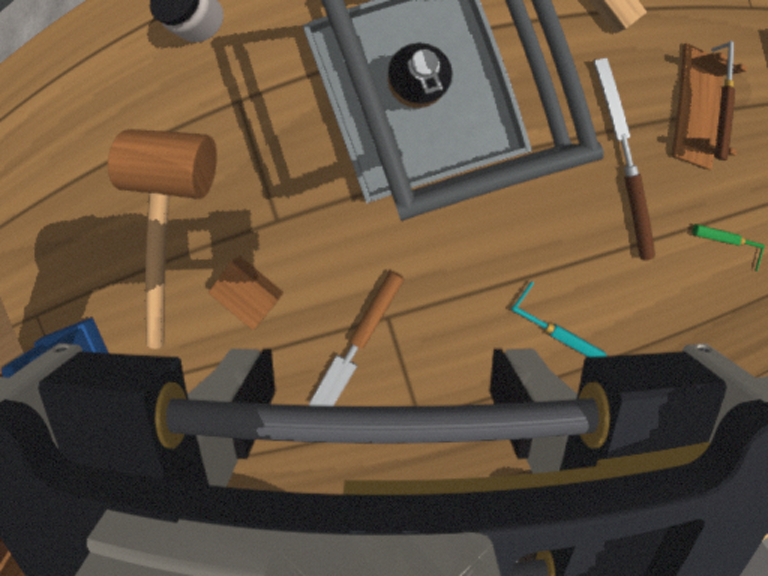

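The wrist view shows the clip's eye at (432,85) and the ring at (425,63), facing the front bars. Next I'll move outwards along the arm plane and test whether pushing past the reach tilts the tool.

Call:
{"fn": "apply_moves", "kwargs": {"moves": [[1, 0.0237, 0.0338, 0, 0], [1, 0.0237, 0.0338, 0, 0], [1, 0.0237, 0.0338, 0, 0], [1, 0.0237, 0.0338, 0, 0], [1, 0.0237, 0.0338, 0, 0], [1, 0.0237, 0.0338, 0, 0], [1, 0.0237, 0.0338, 0, 0], [1, 0.0237, 0.0338, 0, 0], [1, 0.0237, 0.0338, 0, 0], [1, 0.0237, 0.0338, 0, 0], [1, 0.0237, 0.0338, 0, 0], [1, 0.0237, 0.0338, 0, 0]]}}

```text
t: 3.23
eef_pos: [0.6714, -0.3236, 0.3467]
ee_rot: [-3.141, -0.0, -0.285]
force: [1.3, 0.9, 0.4]
width: 0.0877
```

Call:
{"fn": "apply_moves", "kwargs": {"moves": [[1, 0, 0, 0, -0.094], [1, 0.03, 0, 0, 0], [1, 0.03, 0, 0, 0], [1, 0.03, 0, 0, 0], [1, 0.03, 0, 0, 0], [1, 0.03, 0, 0, 0]]}}

```text
t: 3.73
eef_pos: [0.8193, -0.3502, 0.3471]
ee_rot: [-3.142, -0.001, -0.191]
force: [2.5, -0.0, 1.2]
width: 0.0879
```

Run:
```python
from h import *
s=arm.get_state();print(s["t"],s["q"],s["eef_pos"],s["ee_rot"])
```

```text
3.7333 [-1.87005920e-01  7.61804760e-01  9.59445633e-01 -8.55911521e-05
 -1.76769159e+00  1.56689297e+00] [ 0.81927832 -0.35019223  0.34708661] [-3.14150582e+00 -7.45274993e-04 -1.90892534e-01]
```

Call:
{"fn": "apply_moves", "kwargs": {"moves": [[1, 0.02, 0, 0, 0], [1, 0.02, 0, 0, 0], [1, 0.02, 0, 0, 0]]}}

```text
t: 3.98
eef_pos: [0.8677, -0.3576, 0.3307]
ee_rot: [3.139, 0.004, -0.191]
force: [0.8, 1.0, -6.1]
width: 0.0874
```

Run:
```python
from h import *
s=arm.get_state();print(s["t"],s["q"],s["eef_pos"],s["ee_rot"])
```

```text
3.9833 [-0.18391536  0.92629526  1.25119639  0.00291328 -1.90008802  1.56466172] [ 0.86766971 -0.35755107  0.33072281] [ 3.13880489  0.00437224 -0.19099208]
```

Pushing past the reach shifts the tool but doesn't lean it, so the interface effectively keeps the tool pointing down. A vertical tool can still clear the front bar if the handle is held near its rear end, about 37 mm behind the middle: the body front then stays about 8 mm in front of the bar. My plan is to lift the pick, set it back in the rest about 16 mm further back, and regrip behind the rear plate.

Call:
{"fn": "apply_moves", "kwargs": {"moves": [[1, -0.0344, 0, 0.011, 0], [1, -0.0344, 0, 0.011, 0], [1, -0.0344, 0, 0.011, 0], [1, -0.0344, 0, 0.011, 0], [1, -0.0344, 0, 0.011, 0], [1, -0.0344, 0, 0.011, 0], [1, -0.0344, 0, 0.011, 0], [1, -0.0344, 0, 0.011, 0], [1, -0.0344, 0, 0.011, 0], [1, -0.0344, 0, 0.011, 0], [1, 0, 0, 0, 0.12], [1, 0, 0, 0, 0.12]]}}

```text
t: 4.98
eef_pos: [0.5543, -0.2975, 0.2374]
ee_rot: [-3.141, -0.013, -0.436]
force: [0.9, 0.1, 0.9]
width: 0.0878
```

Call:
{"fn": "apply_moves", "kwargs": {"moves": [[1, 0, 0, 0, 0]]}}

```text
t: 5.07
eef_pos: [0.5562, -0.298, 0.2378]
ee_rot: [-3.141, -0.014, -0.437]
force: [-0.5, -0.6, 1.0]
width: 0.0876
```

```bash
cat >> h.py <<'E'
def fworld(f,u,v,z=None,plane=None):
    """fisheye: world points from z depth (optical axis) or intersect with world z=plane"""
    K=np.array(f["camera_matrix"]);T=np.array(f["extrinsics"])
    u=np.atleast_1d(u).astype(float);v=np.atleast_1d(v).astype(float)
    x=(u-K[0,2])/K[0,0];y=(v-K[1,2])/K[1,1];r=np.hypot(x,y)+1e-12
    s=np.tan(r)/r
    d=np.stack([x*s,-y*s,-np.ones_like(x)],0)
    D=T[:3,:3]@d
    if plane is not None: k=(plane-T[2,3])/D[2]
    else: k=f["z_map"][v.astype(int),u.astype(int)] if z is None else z
    return (T[:3,3:4]+D*k).T
def fproj(f,P):
    K=np.array(f["camera_matrix"]);T=np.linalg.inv(np.array(f["extrinsics"]))
    p=T@np.append(P,1);x,y,z=p[0],-p[1],-p[2];q=np.hypot(x,y);r=np.arctan2(q,z)
    return K[0,0]*x/q*r+K[0,2],K[1,1]*y/q*r+K[1,2]
def cloud(f):
    v,u=np.mgrid[0:384,0:512];k=f["z_map"].ravel()>0
    return fworld(f,u.ravel()[k],v.ravel()[k])
def rows(s,target,yaw=None):
    """tool-frame shift needed to world target"""
    from scipy.spatial.transform import Rotation as R
    return R.from_euler('xyz',s["ee_rot"]).as_matrix().T@(np.array(target)-s["eef_pos"])
E
python3 - <<'E'
from h import *
f=eyes.grab_frame("wrist");save(f,"w2.png",s=1.5)
s=arm.get_state();print(s["t"],s["q"],s["eef_pos"],s["ee_rot"])
for P in [(.5567,-.307,.07),(.5567+.105*.909,-.307-.105*.416,.062)]: print(fproj(f,P))
np.save("w2.npy",cloud(f))
for l in ["pick","pick_grip","pick_tip","rest_seat"]:
    for r in outline_of(l,f): print(l,r["score"],r["extent"])
E
```

```text
5.1167 [-0.18088749  0.27256885 -0.08709987  0.00370155 -1.19756972  1.32130514] [ 0.55671687 -0.29812054  0.23768039] [ 3.14158214 -0.01399137 -0.4290523 ]
(np.float64(261.3461414967667), np.float64(178.66361354473972))
(np.float64(260.7968872448998), np.float64(85.04194149280134))
pick 0.8 [444.1, 189.8, 465.1, 232.8]
pick 0.74 [0.0, 123.2, 105.1, 247.9]
pick 0.61 [250.5, 87.8, 271.1, 223.7]
pick 0.59 [276.3, 255.5, 330.1, 270.7]
pick_grip 0.95 [273.6, 255.7, 329.4, 270.6]
pick_grip 0.69 [445.9, 188.4, 466.5, 234.0]
pick_grip 0.63 [234.0, 93.1, 285.9, 213.1]
pick_grip 0.61 [254.0, 82.9, 268.4, 222.7]
pick_tip 0.97 [250.2, 86.0, 266.5, 219.6]
pick_tip 0.79 [277.5, 256.7, 333.2, 274.1]
pick_tip 0.69 [443.4, 187.1, 463.1, 234.7]
rest_seat 0.73 [234.2, 93.8, 286.8, 213.1]
```

View pics/w2.png

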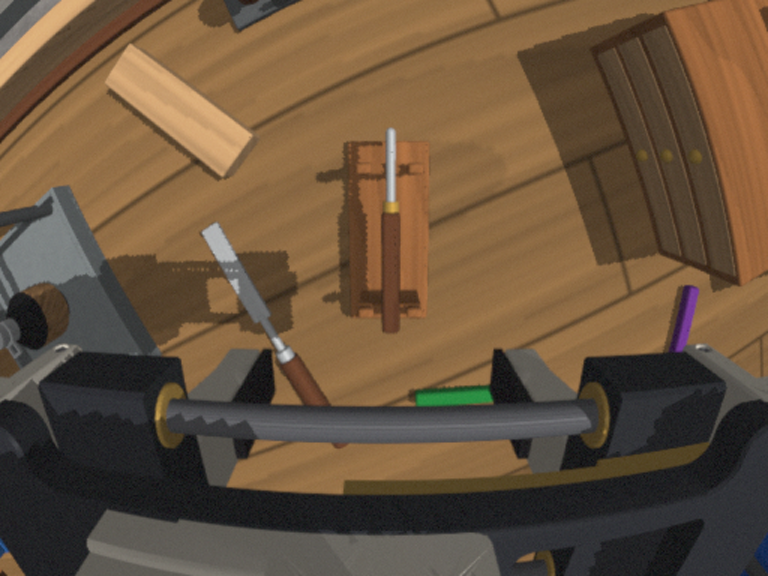

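The wrist view shows the pick lying straight along column 391 (scaled): handle rear at row 332, ferrule at row 205, hook at row 130. Working out its pose now.

Run:
```python
from h import *
f=eyes.grab_frame("wrist")
im=f["color"];save(f,"w2c.png",(215,75,305,230),5)
s=arm.get_state();print(s["eef_pos"],s["ee_rot"])
u=np.array([np.cos(-.429),np.sin(-.429)])
hsv=cv2.cvtColor(im,cv2.COLOR_RGB2HSV).astype(int)
# edges of handle: dark pixels per row
for r in range(86,224,8):
    row=im[r,225:300].astype(int).sum(1)
    print(r,' '.join(str(x) for x in row[20:52]))
def show(n,px,pl):
    p=fworld(f,[px[0]],[px[1]],plane=pl)[0];print(n,p)
show("rear top",(260.7,221.5),.070);show("front handle top",(260.9,135),.070);show("hook top",(260.8,86),.0655)
C=cloud(f)
m=(C[:,2]>.069)&(C[:,2]<.08)&(np.hypot(C[:,0]-.56,C[:,1]+.31)<.1);print(m.sum());Q=C[m]
c=Q[:,:2].mean(0);w,V=np.linalg.eigh(np.cov((Q[:,:2]-c).T));d=V[:,1]*np.sign(V[0,1]);t=(Q[:,:2]-c)@d;l=(Q[:,:2]-c)@[-d[1],d[0]]
print(c,np.arctan2(d[1],d[0]),np.percentile(t,[1,50,99]),np.percentile(l,[2,98]),Q[:,2].mean())
print("mid",c+d*(np.percentile(t,1)+np.percentile(t,99))/2)
```

```text
[ 0.5566685  -0.29865418  0.23632678] [ 3.14090532 -0.01114607 -0.42941385]
86 325 328 328 334 324 327 317 328 331 319 326 330 313 338 426 492 522 478 381 339 320 325 324 334 328 331 331 327 322 318 323 328
94 211 214 205 247 212 206 195 231 222 277 288 299 300 362 471 569 631 584 476 321 293 309 305 303 304 307 295 290 279 277 282 273
102 320 321 317 306 295 297 294 303 290 303 307 306 314 370 470 565 639 574 479 346 333 345 349 359 356 365 356 346 344 329 315 309
110 320 325 324 302 317 295 298 301 307 279 205 197 243 365 464 514 508 551 484 341 276 227 222 211 219 259 246 216 259 287 298 312
118 200 208 208 199 193 212 182 187 180 178 197 206 257 374 479 572 634 569 491 343 305 289 305 345 351 361 357 345 332 331 344 333
126 322 327 324 310 321 321 306 289 295 295 303 309 306 388 483 569 638 582 518 350 315 331 339 349 357 346 356 345 337 340 339 329
134 323 320 319 316 320 328 328 316 290 290 272 275 276 361 439 504 560 516 411 337 313 319 334 343 353 344 351 342 341 331 323 320
142 323 322 319 329 320 322 320 313 297 231 162 186 206 229 256 287 298 275 254 232 243 312 333 341 35
[... 963 characters left out ...]
57 256 203 194 188 189 190 183 138 182 210 220 211 225 224 219 207 196 196 192 191 184 180 185 167 182 224 232 224 241 248
214 308 301 308 299 297 299 305 310 299 168 177 212 214 222 209 227 214 196 210 189 211 298 319 307 321 316 325 326 310 307 318 308
222 309 302 312 312 319 319 314 309 308 279 262 238 242 246 251 256 240 236 257 271 296 319 320 321 323 312 323 317 324 317 321 331
rear top [ 0.51054058 -0.28584009  0.07      ]
front handle top [ 0.60200608 -0.32730118  0.07      ]
hook top [ 0.65127006 -0.34967736  0.0655    ]
720
[ 0.5695738  -0.31137497] -0.42231205725761956 [-0.06247545 -0.00302071  0.06470797] [-0.02190087  0.02232014] 0.06980898544861545
mid [ 0.57059198 -0.31183249]
```

View pics/w2c.png

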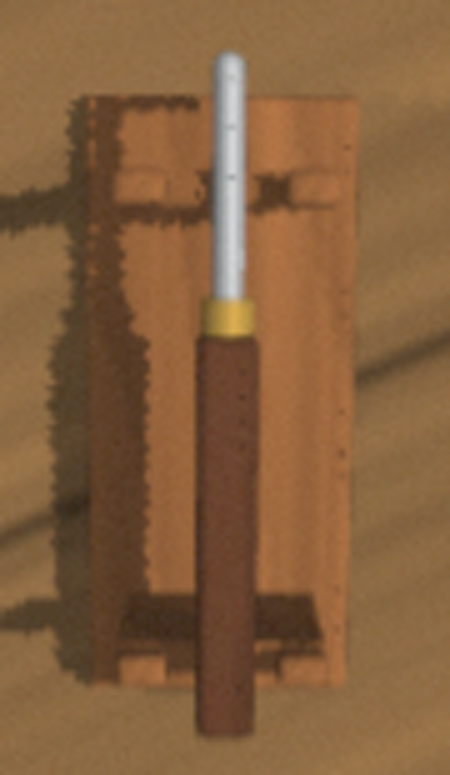

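Call:
{"fn": "apply_moves", "kwargs": {"moves": [[0, 0, 0.0073, 0.026, 0], [0, 0, 0, 0.04, 0], [0, 0, 0, 0.04, 0], [0, 0, 0, 0.03, 0], [0, 0, 0, 0.03, 0], [0, 0, 0, 0.02, 0], [0, 0, 0, 0, 0], [0, 0, 0, 0, 0]]}}

```text
t: 6.03
eef_pos: [0.5546, -0.3064, 0.0495]
ee_rot: [3.14, -0.008, -0.431]
force: [0.8, 0.0, 1.6]
width: 0.0447
```

Run:
```python
from h import *
f=eyes.grab_frame("wrist");save(f,"w3.png",s=1.5)
s=arm.get_state();print(s["t"],s["eef_pos"],s["ee_rot"],s["force"],s["width"]); print(rows(s,(.555,-.306,.05)))
```

```text
6.0833 [ 0.55568624 -0.30673631  0.05104205] [ 3.14042958 -0.01130241 -0.43069442] [ 0.71596081 -0.22330169  1.29022713] 0.044311777467669025
[-0.0009427  -0.00038376  0.00103102]
```

View pics/w3.png

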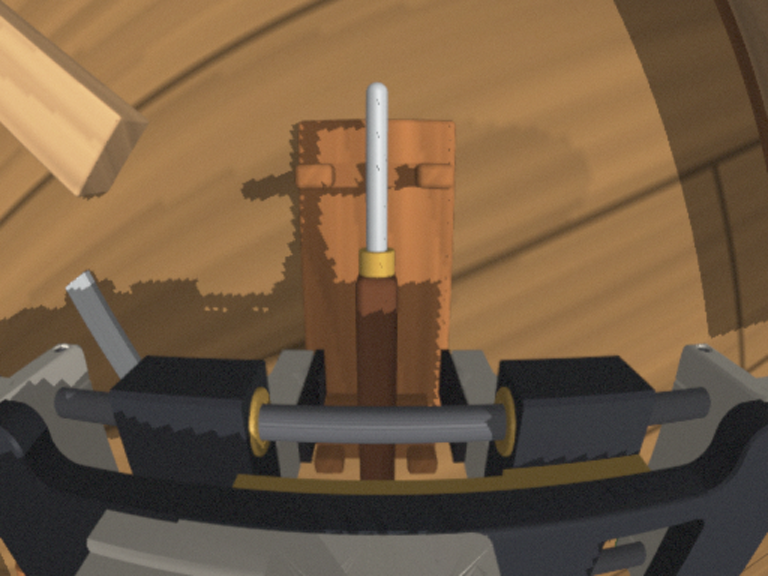

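Call:
{"fn": "apply_moves", "kwargs": {"moves": [[-1, 0, 0, 0, 0], [-1, 0, 0, 0, 0], [-1, 0, 0, 0, 0], [-1, 0, 0, 0, 0], [-1, 0, 0, 0, 0], [-1, 0, 0, 0, 0]], "newtons": 30}}

```text
t: 6.58
eef_pos: [0.5552, -0.3065, 0.0511]
ee_rot: [3.141, -0.012, -0.432]
force: [-0.4, 0.9, 4.1]
width: 0.0136
```

Call:
{"fn": "apply_moves", "kwargs": {"moves": [[-1, 0, 0, -0.02, 0], [-1, 0, 0, -0.02, 0], [-1, 0, 0, 0, 0], [-1, 0, 0, 0, 0], [-1, 0, 0, 0, 0]]}}

```text
t: 7.0
eef_pos: [0.5542, -0.306, 0.0901]
ee_rot: [3.141, -0.011, -0.432]
force: [-0.4, 1.1, -1.5]
width: 0.0137
```

Run:
```python
from h import *
f=eyes.grab_frame("wrist");save(f,"w4.png",s=1.5)
s=arm.get_state();print(s["t"],s["eef_pos"],s["ee_rot"],s["force"],s["width"])
```

```text
7.05 [ 0.55397887 -0.30599697  0.08965735] [ 3.14083751 -0.00972109 -0.43200385] [-0.25304521 -0.45641616 -0.97426374] 0.013884455103632915
```

View pics/w4.png

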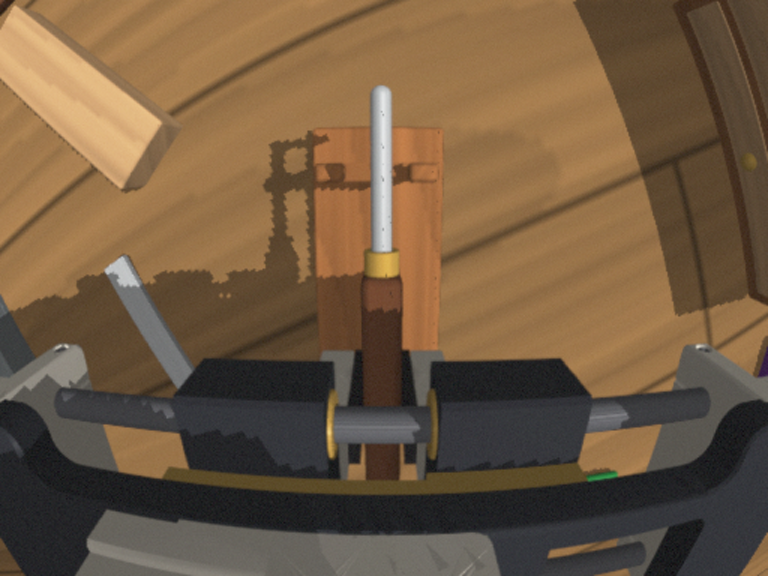

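Call:
{"fn": "apply_moves", "kwargs": {"moves": [[-1, -0.016, 0, 0, 0], [-1, 0, 0, 0.015, 0], [-1, 0, 0, 0.015, 0], [-1, 0, 0, 0.006, 0], [-1, 0, 0, 0.002, 0], [-1, 0, 0, 0, 0], [-1, 0, 0, 0, 0]]}}

```text
t: 7.63
eef_pos: [0.5403, -0.2997, 0.0519]
ee_rot: [3.141, -0.01, -0.432]
force: [-0.2, 0.8, -0.5]
width: 0.0139
```

Run:
```python
from h import *
f=eyes.grab_frame("wrist");save(f,"w5.png",(200,40,310,260),3.5);b=eyes.grab_frame("side");save(b,"d5.png",(270,205,350,265),10)
s=arm.get_state();print(s["t"],s["eef_pos"],s["ee_rot"],s["force"],s["width"])
```

```text
7.7333 [ 0.540502   -0.299765    0.05214675] [ 3.14074768 -0.01075923 -0.43178967] [ 0.42140301 -0.77752907  0.23895865] 0.013589853280540751
```

View pics/w5.png

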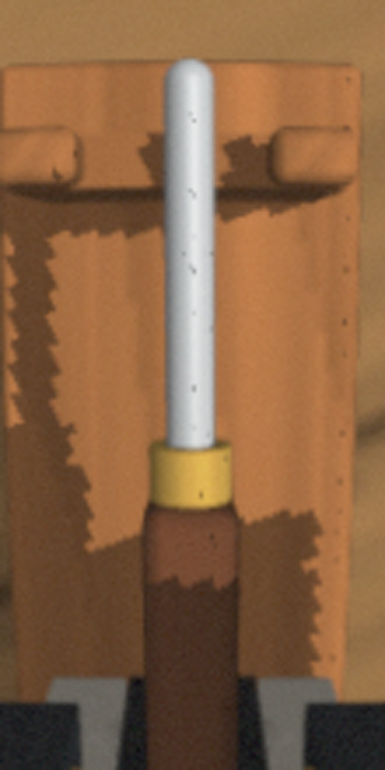

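View pics/d5.png

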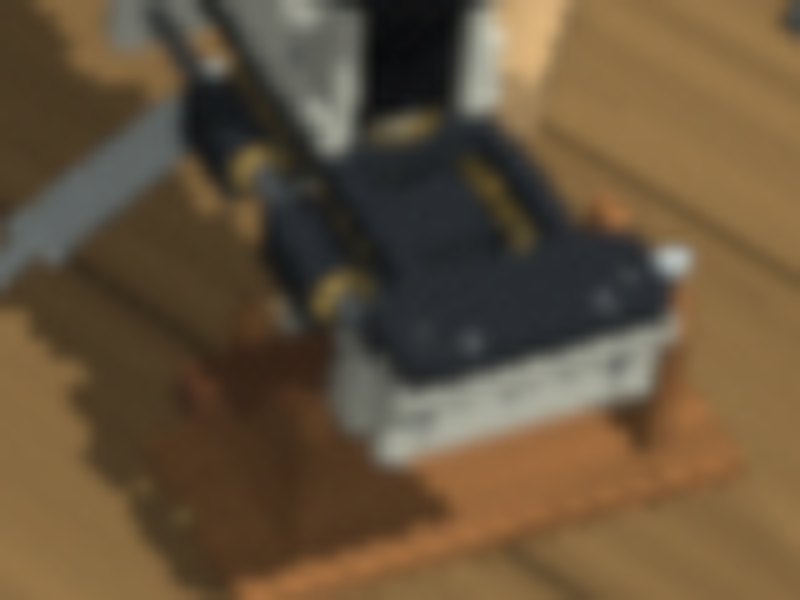

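Call:
{"fn": "apply_moves", "kwargs": {"moves": [[0, 0, 0, 0, 0], [0, 0, 0, 0, 0], [0, 0, 0, 0, 0], [0, 0, 0, -0.03, 0], [0, 0, 0, -0.02, 0], [0, -0.019, 0, 0, 0], [0, -0.019, 0, 0, 0], [0, 0, 0, 0, 0], [0, 0, 0, 0, 0]]}}

```text
t: 8.48
eef_pos: [0.505, -0.2834, 0.1024]
ee_rot: [3.141, -0.012, -0.432]
force: [-0.4, -0.2, -0.5]
width: 0.0443
```

Run:
```python
from h import *
f=eyes.grab_frame("wrist");save(f,"w6.png",s=1.5);b=eyes.grab_frame("side");save(b,"d6.png",(270,205,350,265),10)
s=arm.get_state();print(s["t"],s["eef_pos"],s["ee_rot"],s["force"],s["width"])
```

```text
8.5833 [ 0.50602543 -0.28378325  0.10215217] [ 3.14080129 -0.01177914 -0.43154376] [ 1.03407057 -0.65271298  0.44957827] 0.04359910117672958
```

View pics/w6.png

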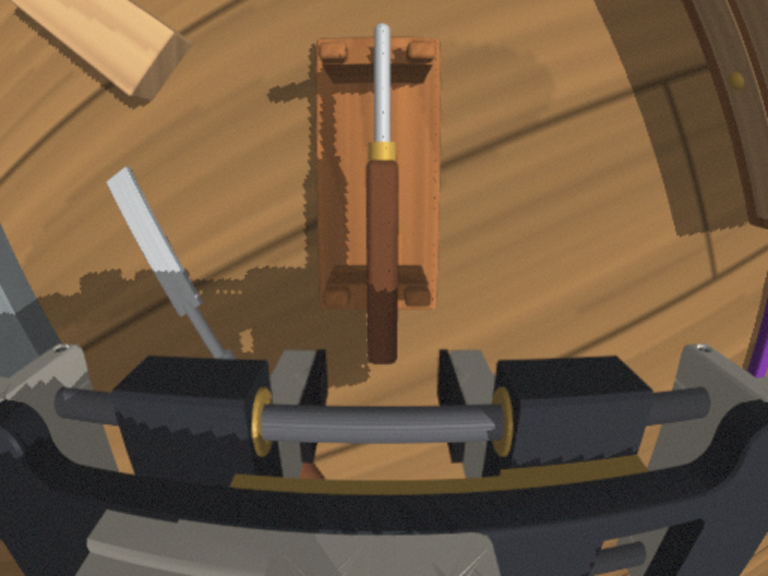

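View pics/d6.png

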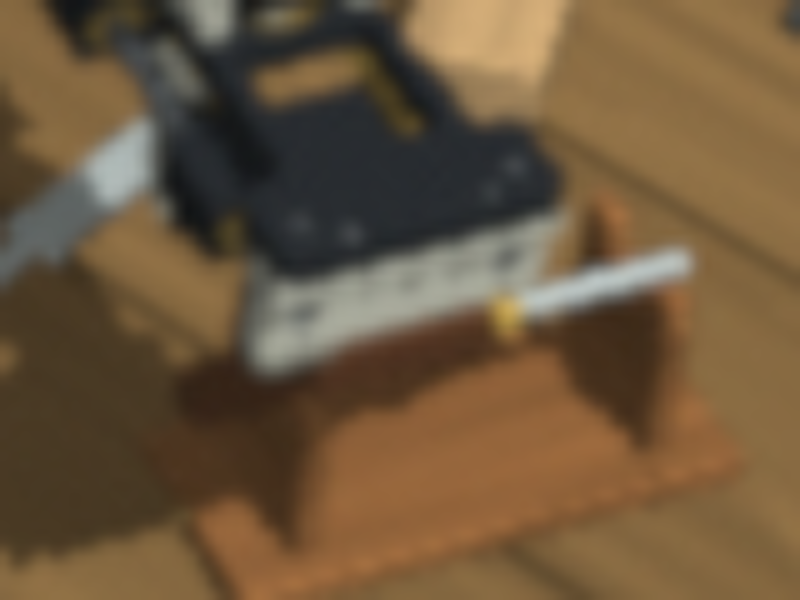

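Run:
```python
from h import *
f=eyes.grab_frame("wrist")
s=arm.get_state();e=s["eef_pos"];u=np.array([np.cos(-.43),np.sin(-.43)]);n=np.array([u[1],-u[0]])
for nm,px,pl in(("rear",(382,363),.07),("plate back",(415,306),.066),("plate front",(415,286),.066),("ferr front",(382,143),.07),("hook",(382,24),.0655),("hplate front",(420,40),.066)):
    p=fworld(f,[px[0]/1.5],[px[1]/1.5],plane=pl)[0]; print(nm,p.round(4),"along",((p-e)[:2]@u).round(4),"tool y",((p-e)[:2]@n).round(4))
```

```text
rear [ 0.4962 -0.2797  0.07  ] along -0.0107 tool y 0.0004
plate back [ 0.5143 -0.3047  0.066 ] along 0.0162 tool y 0.0156
plate front [ 0.523  -0.3086  0.066 ] along 0.0257 tool y 0.0154
ferr front [ 0.587  -0.3215  0.07  ] along 0.0893 tool y 0.0005
hook [ 0.6366 -0.3443  0.0655] along 0.1439 tool y 0.0006
hplate front [ 0.6229 -0.3561  0.066 ] along 0.1363 tool y 0.017
```

Call:
{"fn": "apply_moves", "kwargs": {"moves": [[0, 0, 0, 0.02, 0], [0, 0, 0, 0.02, 0], [0, 0, 0, 0.01, 0], [0, 0, 0, 0, 0], [-1, 0, 0, 0, 0], [-1, 0, 0, 0, 0], [-1, 0, 0, 0, 0], [-1, 0, 0, 0, 0], [-1, 0, 0, 0, 0], [-1, 0, 0, 0, 0]], "newtons": 60}}

```text
t: 9.47
eef_pos: [0.5063, -0.2839, 0.0525]
ee_rot: [3.141, -0.012, -0.432]
force: [0.4, 0.3, 2.1]
width: 0.0131
```

Call:
{"fn": "apply_moves", "kwargs": {"moves": [[-1, 0, 0, -0.02, 0], [-1, 0, 0, -0.03, 0], [-1, 0, 0, -0.03, 0], [-1, 0, 0, -0.03, 0], [-1, 0, 0, 0, 0], [-1, 0, 0, 0, 0]]}}

```text
t: 9.97
eef_pos: [0.5059, -0.2834, 0.1641]
ee_rot: [-3.141, -0.015, -0.432]
force: [-0.6, 0.7, -0.8]
width: 0.0134
```

Run:
```python
from h import *
f=eyes.grab_frame("wrist");save(f,"w7.png",s=1.5);b=eyes.grab_frame("side");save(b,"d7.png",(250,165,350,245),8)
s=arm.get_state();print(s["t"],s["q"],s["eef_pos"],s["ee_rot"],s["force"],s["width"])
```

```text
10.0667 [-0.17107882  0.24596619 -0.30700754  0.00370539 -1.00801181  1.30784509] [ 0.50426522 -0.28296311  0.16138515] [ 3.14109713 -0.01029018 -0.43206588] [-0.28427271 -0.41274861 -0.81867391] 0.01353765751228861
```

View pics/w7.png

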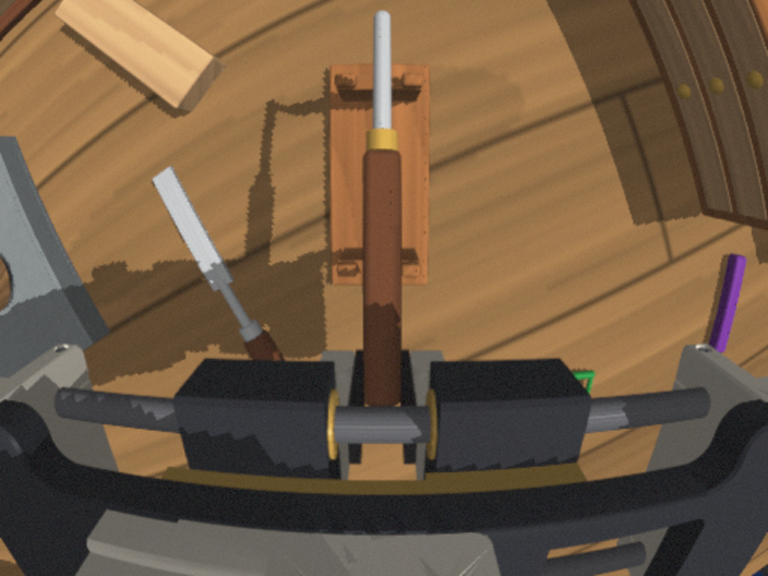

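View pics/d7.png

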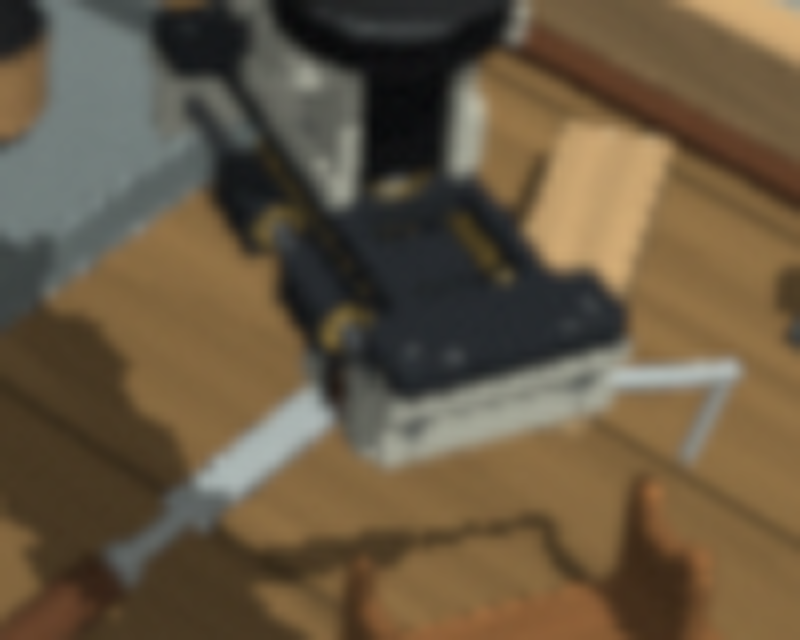

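```bash
cat > pickpose.py <<'E'
from h import *
def pickpose(f,s,yaw):
    e=s["eef_pos"];u=np.array([np.cos(yaw),np.sin(yaw)]);n=np.array([u[1],-u[0]])
    C=cloud(f);d=C-e;al=d[:,:2]@u;la=d[:,:2]@n
    m=(abs(la)<.02)&(al>.02)&(al<.17)&(C[:,2]>e[2]-.0)
    al,la,z=al[m],la[m],d[m,2]
    for a in np.arange(.02,.16,.01):
        k=(al>=a)&(al<a+.01)
        if k.sum()>5: print(f"{a+.005:.3f} n{k.sum()} top {np.percentile(z[k],90):.4f} lat {la[k].min():.4f} {la[k].max():.4f} mid {np.median(la[k]):.4f}")
    print("max along",np.percentile(al,99.5),al.max())
E
python3 - <<'E'
from pickpose import *
f=eyes.grab_frame("wrist");s=arm.get_state();print(s["eef_pos"],s["ee_rot"]);pickpose(f,s,s["ee_rot"][2])
E
```

```text
[ 0.50403442 -0.28295472  0.16085911] [ 3.14076093 -0.00924768 -0.43199262]
0.025 n13242 top 0.1157 lat -0.0200 0.0200 mid -0.0002
0.035 n5348 top 0.0904 lat -0.0200 0.0200 mid -0.0001
0.045 n495 top 0.0069 lat -0.0066 0.0069 mid -0.0001
0.055 n504 top 0.0047 lat -0.0066 0.0069 mid 0.0002
0.065 n388 top 0.0022 lat -0.0065 0.0064 mid -0.0001
0.075 n56 top 0.0008 lat -0.0054 0.0063 mid -0.0001
max along 0.06826439499821325 0.07787084556198036
```

```bash
sed -i 's/e\[2\]-.0)/e[2]-.05)/' pickpose.py
python3 - <<'E'
from pickpose import *
f=eyes.grab_frame("wrist");s=arm.get_state();print(s["eef_pos"],s["ee_rot"]);pickpose(f,s,s["ee_rot"][2])
E
```

```text
[ 0.50400046 -0.28298741  0.16062997] [ 3.14055423 -0.00878636 -0.43198361]
0.025 n13304 top 0.1154 lat -0.0200 0.0200 mid -0.0002
0.035 n5290 top 0.0900 lat -0.0200 0.0200 mid -0.0000
0.045 n507 top 0.0065 lat -0.0065 0.0070 mid 0.0005
0.055 n491 top 0.0042 lat -0.0065 0.0070 mid -0.0000
0.065 n489 top 0.0019 lat -0.0065 0.0070 mid -0.0000
0.075 n491 top -0.0004 lat -0.0066 0.0071 mid 0.0005
0.085 n419 top -0.0027 lat -0.0066 0.0071 mid -0.0000
0.095 n256 top -0.0075 lat -0.0057 0.0062 mid -0.0000
0.105 n213 top -0.0125 lat -0.0035 0.0034 mid -0.0000
0.115 n173 top -0.0147 lat -0.0035 0.0034 mid -0.0000
0.125 n163 top -0.0168 lat -0.0030 0.0029 mid -0.0000
0.135 n156 top -0.0192 lat -0.0031 0.0030 mid -0.0000
0.145 n75 top -0.0214 lat -0.0031 0.0030 mid -0.0000
max along 0.13773844202551555 0.1458484414172165
```

The pick swung about 13° nose-down in the pads: its top falls from +6.5 mm to −21 mm along its length. I'll lower it back onto the rest, where the front notch will push it level, and read the force to see how much torque the pads hold.

Call:
{"fn": "apply_moves", "kwargs": {"moves": [[-1, 0, 0, 0.03, 0], [-1, 0, 0, 0.03, 0], [-1, 0, 0, 0.013, 0], [-1, 0, 0, 0, 0], [-1, 0, 0, 0, 0]]}}

```text
t: 10.58
eef_pos: [0.5084, -0.2844, 0.0875]
ee_rot: [3.141, -0.014, -0.431]
force: [6.6, -2.2, -1.2]
width: 0.0132
```

Call:
{"fn": "apply_moves", "kwargs": {"moves": [[-1, 0, 0, 0.005, 0], [-1, 0, 0, 0.005, 0], [-1, 0, 0, 0.005, 0]]}}

```text
t: 10.83
eef_pos: [0.5063, -0.2839, 0.0735]
ee_rot: [3.141, -0.012, -0.431]
force: [1.8, -0.6, 4.4]
width: 0.0134
```

Call:
{"fn": "apply_moves", "kwargs": {"moves": [[-1, 0, 0, 0.005, 0], [-1, 0, 0, 0.005, 0]]}}

```text
t: 11.0
eef_pos: [0.5048, -0.2835, 0.0631]
ee_rot: [3.141, -0.009, -0.432]
force: [-1.3, 1.3, 4.5]
width: 0.0136
```

Call:
{"fn": "apply_moves", "kwargs": {"moves": [[-1, 0, 0, 0.005, 0], [-1, 0, 0, 0.004, 0], [-1, 0, 0, 0, 0]]}}

```text
t: 11.25
eef_pos: [0.5047, -0.2835, 0.0542]
ee_rot: [3.14, -0.009, -0.432]
force: [-1.0, -0.2, 2.7]
width: 0.0136
```

Run:
```python
from pickpose import *
f=eyes.grab_frame("wrist");s=arm.get_state();print(s["t"],s["eef_pos"],s["ee_rot"],s["force"],s["moment"]);pickpose(f,s,s["ee_rot"][2])
```

```text
11.3 [ 0.50478806 -0.2835235   0.05418012] [ 3.14048419 -0.00888602 -0.43192911] [-2.61359014 -0.01526071  3.04571308] [0.164364   0.26705571 0.02346399]
0.025 n14800 top 0.1149 lat -0.0200 0.0200 mid -0.0002
0.035 n5705 top 0.0898 lat -0.0200 0.0200 mid -0.0004
0.045 n956 top 0.0159 lat -0.0200 0.0200 mid 0.0001
0.055 n1014 top 0.0159 lat -0.0200 0.0200 mid 0.0001
0.065 n1003 top 0.0158 lat -0.0199 0.0200 mid 0.0001
0.075 n1049 top 0.0159 lat -0.0197 0.0198 mid 0.0001
0.085 n971 top 0.0156 lat -0.0196 0.0198 mid 0.0001
0.095 n918 top 0.0130 lat -0.0195 0.0196 mid 0.0001
0.105 n865 top 0.0108 lat -0.0200 0.0196 mid 0.0001
0.115 n903 top 0.0106 lat -0.0200 0.0200 mid 0.0001
0.125 n2374 top 0.0113 lat -0.0200 0.0200 mid 0.0010
0.135 n789 top 0.0161 lat -0.0198 0.0199 mid -0.0004
0.155 n88 top -0.0437 lat -0.0200 0.0143 mid -0.0101
max along 0.13529571632760348 0.1560855828880269
```

Call:
{"fn": "apply_moves", "kwargs": {"moves": [[-1, 0, 0, -0.003, 0], [-1, 0, 0, -0.005, 0], [-1, 0, 0, -0.007, 0], [-1, 0, 0, -0.01, 0], [-1, 0, 0, -0.01, 0], [-1, 0, 0, -0.01, 0], [-1, 0, 0, -0.007, 0], [-1, 0, 0, -0.003, 0], [-1, 0, 0, 0, 0]], "newtons": 60}}

```text
t: 12.05
eef_pos: [0.5059, -0.2836, 0.1111]
ee_rot: [3.141, -0.013, -0.432]
force: [0.2, -1.2, -1.5]
width: 0.0135
```

Run:
```python
from pickpose import *
f=eyes.grab_frame("wrist");s=arm.get_state();print(s["t"],s["eef_pos"],s["ee_rot"],s["force"],s["moment"]);pickpose(f,s,s["ee_rot"][2])
```

```text
12.1 [ 0.50549685 -0.28347632  0.11030282] [ 3.14116823 -0.01179453 -0.43184068] [-0.59342784 -0.69795166 -1.9931757 ] [0.00674356 0.05305554 0.00070643]
0.025 n13373 top 0.1161 lat -0.0200 0.0200 mid -0.0002
0.035 n5332 top 0.0907 lat -0.0200 0.0200 mid -0.0005
0.045 n550 top 0.0163 lat -0.0066 0.0072 mid -0.0000
0.055 n554 top 0.0161 lat -0.0066 0.0070 mid -0.0000
0.065 n587 top 0.0160 lat -0.0070 0.0069 mid -0.0000
0.075 n583 top 0.0159 lat -0.0069 0.0074 mid -0.0000
0.085 n537 top 0.0155 lat -0.0068 0.0074 mid -0.0000
0.095 n387 top 0.0131 lat -0.0055 0.0055 mid -0.0000
0.105 n260 top 0.0108 lat -0.0035 0.0035 mid -0.0000
0.115 n241 top 0.0108 lat -0.0031 0.0030 mid -0.0000
0.125 n406 top 0.0103 lat -0.0199 0.0199 mid 0.0010
0.135 n364 top 0.0101 lat -0.0200 0.0198 mid 0.0010
max along 0.13452229345294228 0.13937419604479995
```

The pick is now level and the pads hold roughly 0.5 N·m. From here I'll keep accelerations low and carry it to a stage in front of the sander.

Call:
{"fn": "apply_moves", "kwargs": {"moves": [[-1, -0.005, -0.0075, -0.003, 0], [-1, -0.01, -0.015, -0.004, 0], [-1, -0.0175, -0.0255, -0.005, 0], [-1, -0.0175, -0.0255, -0.005, 0], [-1, -0.0175, -0.0255, -0.005, 0], [-1, -0.0175, -0.0255, -0.005, 0], [-1, -0.0175, -0.0255, -0.005, 0], [-1, -0.0175, -0.0255, -0.005, 0], [-1, -0.0175, -0.0255, -0.005, 0], [-1, -0.0175, -0.0255, -0.005, 0], [-1, -0.0175, -0.0255, -0.003, 0], [-1, -0.0175, -0.0255, 0, 0]]}}

```text
t: 13.1
eef_pos: [0.4477, 0.0499, 0.1579]
ee_rot: [3.141, -0.011, -0.432]
force: [0.4, 0.2, -0.4]
width: 0.0133
```

Call:
{"fn": "apply_moves", "kwargs": {"moves": [[-1, -0.012, -0.018, 0, 0], [-1, -0.005, -0.0075, 0, 0], [-1, 0, 0, 0, -0.03], [-1, 0, 0, 0, -0.06], [-1, 0, 0, 0, -0.09], [-1, 0, 0, 0, -0.1], [-1, 0, 0, 0, -0.09], [-1, 0, 0, 0, -0.06], [-1, 0, 0, 0, -0.036], [-1, 0, 0, 0, 0]]}}

```text
t: 13.93
eef_pos: [0.4432, 0.0782, 0.1569]
ee_rot: [3.136, -0.009, 0.036]
force: [-0.1, -0.2, 0.1]
width: 0.0138
```

Run:
```python
from pickpose import *
f=eyes.grab_frame("wrist");s=arm.get_state();print(s["t"],s["q"],s["eef_pos"],s["ee_rot"],s["force"]);pickpose(f,s,s["ee_rot"][2])
save(f,"w8.png",s=1.5)
for l in ["clip","clip_eye","spindle","pick_tip"]:
    for r in outline_of(l,f)[:2]: print(l,r["score"],r["extent"])
```

```text
13.9833 [ 0.62388893  0.03923612 -0.57404828  0.01200236 -0.95372539  0.97312158] [0.44329691 0.07822148 0.15697139] [ 3.13559057 -0.00862508  0.03316675] [-0.01711525 -0.47605288 -1.19043169]
0.025 n13356 top 0.1150 lat -0.0200 0.0200 mid -0.0003
0.035 n5221 top 0.0897 lat -0.0200 0.0200 mid 0.0004
0.045 n539 top 0.0153 lat -0.0065 0.0073 mid 0.0001
0.055 n564 top 0.0151 lat -0.0064 0.0072 mid 0.0006
0.065 n581 top 0.0149 lat -0.0068 0.0071 mid 0.0001
0.075 n592 top 0.0146 lat -0.0068 0.0074 mid 0.0001
0.085 n538 top 0.0143 lat -0.0068 0.0074 mid 0.0000
0.095 n368 top 0.0119 lat -0.0055 0.0055 mid 0.0000
0.105 n255 top 0.0095 lat -0.0035 0.0035 mid 0.0000
0.115 n2486 top 0.0530 lat -0.0200 0.0199 mid -0.0000
0.125 n418 top 0.0531 lat -0.0200 0.0199 mid 0.0005
max along 0.1212417064844612 0.12604025446858108
clip 0.67 [241.2, 21.3, 271.7, 271.8]
spindle 0.93 [142.5, 0.8, 509.5, 84.6]
pick_tip 0.69 [239.4, 17.4, 268.6, 273.6]
pick_tip 0.58 [305.2, 218.4, 333.2, 242.4]
```

View pics/w8.png

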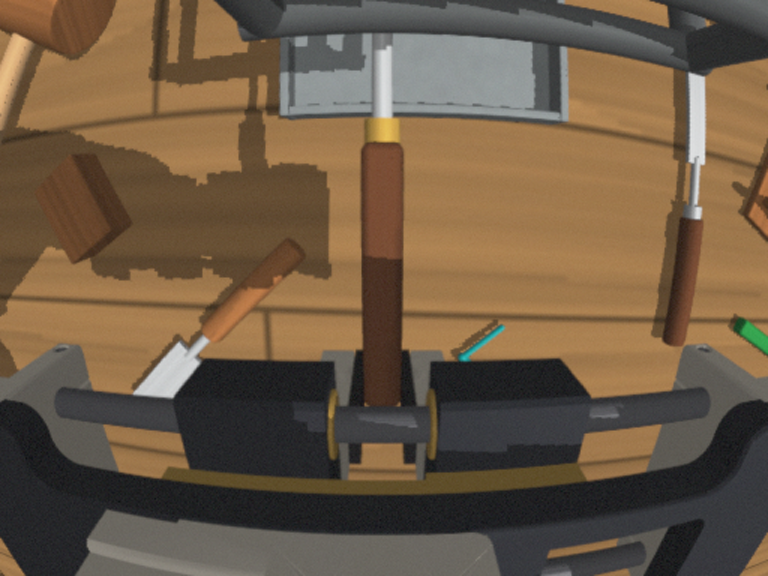

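Run:
```python
from h import *
im=cv2.imread("pics/w1.png")[20:130,360:490];cv2.imwrite("pics/w1c.png",cv2.resize(im,None,fx=6,fy=5.4,interpolation=cv2.INTER_CUBIC))
```

```text
(no output)
```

View pics/w1c.png

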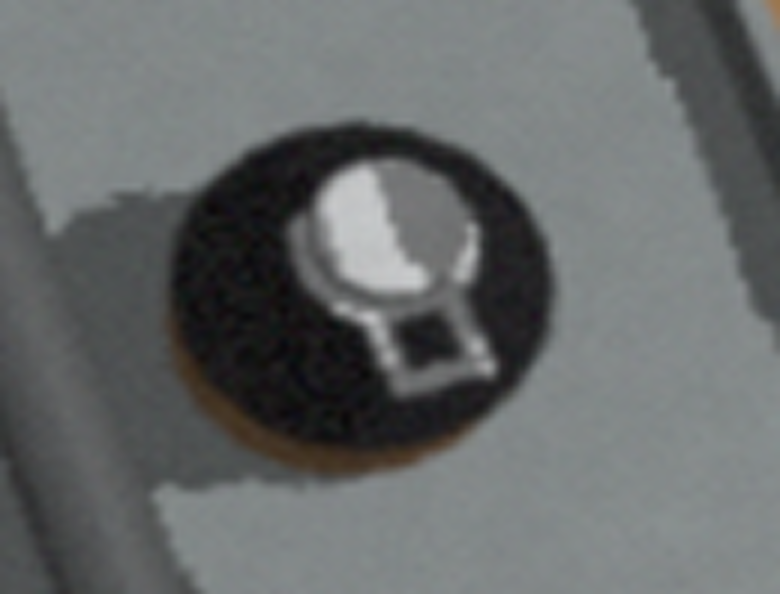

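Run:
```python
from h import *
f={"camera_matrix":[[297.31863964,0,254.46815745],[0,297.31863964,196.99891314],[0,0,1]],"extrinsics":[[-0.28637954,0.9153538,0.28304448,0.59173665],[-0.95811536,-0.27400086,-0.08329756,0.11829863],[0.0013077,-0.29504398,0.95548278,0.50432244],[0,0,0,1]]}
def px(x,y): 
    X=(x+.5)/6-.5+360;Y=(y+.5)/5.4-.5+20
    return (X+.5)/1.5-.5,(Y+.5)/1.5-.5
R=np.array([[np.cos(.034),np.sin(.034)],[-np.sin(.034),np.cos(.034)]])
for n,x,y,z in(("cap",397,225,.110),("eye",430,337,.096),("eye94",430,337,.094),("outer bar mid",440,380,.098),("drum wide disc",360,288,.060),("bar inner L",385,370,.098),("bar r",490,362,.098)):
    p=fworld(f,*[[q] for q in px(x,y)],plane=z)[0];print(n,p.round(4),"in sander",(R@(p[:2]-[.6702,.0546])).round(4))
```

```text
cap [0.6683 0.0551 0.11  ] in sander [-0.0019  0.0006]
eye [0.6508 0.0538 0.096 ] in sander [-0.0195 -0.0001]
eye94 [0.651  0.0535 0.094 ] in sander [-0.0192 -0.0004]
outer bar mid [0.6429 0.0549 0.098 ] in sander [-0.0273  0.0012]
drum wide disc [0.6679 0.0565 0.06  ] in sander [-0.0022  0.002 ]
bar inner L [0.6467 0.0623 0.098 ] in sander [-0.0232  0.0085]
bar r [0.644  0.0467 0.098 ] in sander [-0.0264 -0.007 ]
```

The zoomed wrist view puts the eye hole at about (0.651, 0.054), with the clip square to the front bar. I'll move in and stop with the hook hovering above the eye.

Call:
{"fn": "apply_moves", "kwargs": {"moves": [[-1, 0, 0.006, 0.002, 0], [-1, 0, 0.01, 0.004, 0], [-1, 0, 0.01, 0.004, 0], [-1, 0.005, 0.0054, 0, 0], [-1, 0.01, 0, 0, 0], [-1, 0.012, 0, 0, 0], [-1, 0.012, 0, 0, 0], [-1, 0.01, 0, 0, 0], [-1, 0.007, 0, 0, 0], [-1, 0.0045, 0, 0, 0], [-1, 0, 0, 0, 0]]}}

```text
t: 15.1
eef_pos: [0.5062, 0.0494, 0.1477]
ee_rot: [3.136, -0.009, 0.034]
force: [0.3, -0.2, 0.3]
width: 0.0135
```

Run:
```python
from pickpose import *
f=eyes.grab_frame("wrist");b=eyes.grab_frame("side");a=eyes.grab_frame("scene");s=arm.get_state();print(s["t"],s["eef_pos"],s["ee_rot"],s["force"]);pickpose(f,s,s["ee_rot"][2])
save(f,"w9.png",s=1.5);save(b,"d9.png",(190,90,300,190),7);save(a,"s9.png",(260,140,360,230),7)
```

```text
15.25 [0.50490299 0.04919015 0.14791075] [ 3.13590891 -0.00889781  0.03427314] [-1.21196412  0.33565907 -0.62426694]
0.025 n12290 top 0.1151 lat -0.0200 0.0200 mid -0.0004
0.035 n5188 top 0.0897 lat -0.0200 0.0200 mid 0.0003
0.045 n154 top 0.0881 lat -0.0199 0.0199 mid -0.0110
0.055 n5114 top 0.1040 lat -0.0200 0.0200 mid -0.0003
0.065 n9460 top 0.1036 lat -0.0200 0.0200 mid 0.0002
0.075 n611 top 0.0146 lat -0.0068 0.0075 mid 0.0001
0.085 n543 top 0.0142 lat -0.0068 0.0074 mid 0.0001
0.095 n387 top 0.0118 lat -0.0054 0.0056 mid 0.0001
0.105 n267 top 0.0094 lat -0.0034 0.0036 mid 0.0001
0.115 n243 top 0.0092 lat -0.0029 0.0037 mid 0.0001
0.125 n252 top 0.0089 lat -0.0029 0.0037 mid 0.0006
0.135 n234 top 0.0086 lat -0.0029 0.0038 mid 0.0001
0.145 n10 top -0.0435 lat -0.0079 0.0037 mid -0.0065
0.155 n205 top -0.0377 lat -0.0142 0.0122 mid -0.0062
0.165 n11 top -0.0487 lat -0.0141 0.0123 mid 0.0108
max along 0.15334044974509722 0.16194596229047623
```

View pics/w9.png

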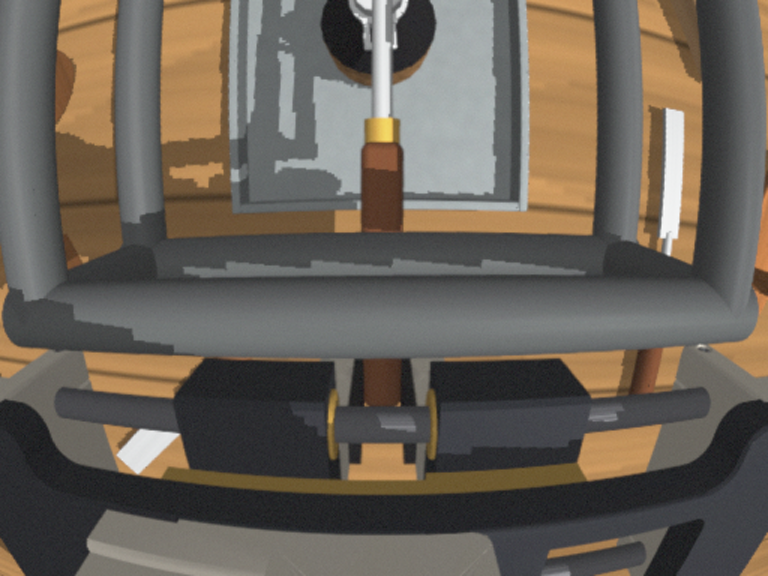

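View pics/d9.png

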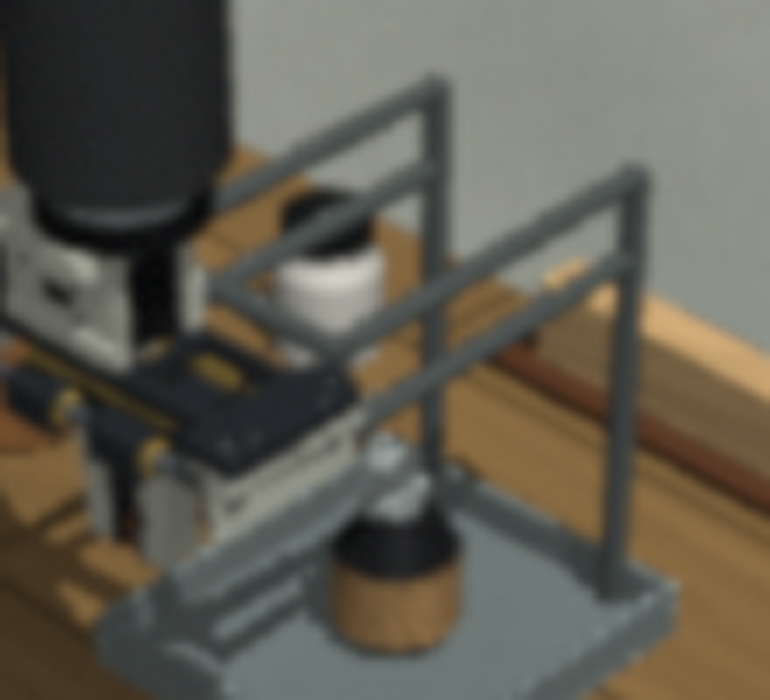

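View pics/s9.png

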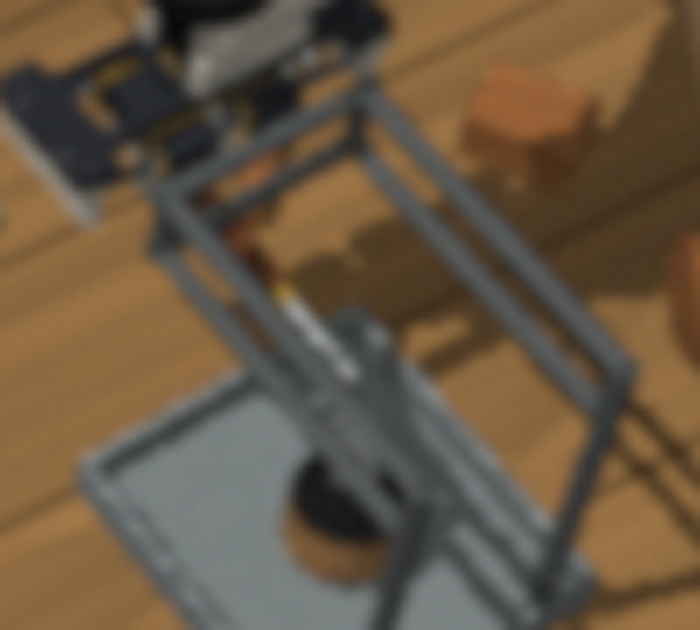

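Run:
```python
from h import *
f=eyes.grab_frame("wrist");save(f,"w9c.png",(205,0,305,75),7.5)
s=arm.get_state();C=cloud(f);e=s["eef_pos"];print(e)
y=s["ee_rot"][2];u=np.array([np.cos(y),np.sin(y)]);n=np.array([u[1],-u[0]]);al=(C-e)[:,:2]@u;la=(C-e)[:,:2]@n
for z0 in(.246,.204):
    m=(abs(C[:,2]-z0)<.008)&(abs(la)<.05)&(al>.03)&(al<.09);print(z0,m.sum(),np.percentile(al[m],[0,1,50,99]),C[m,2].min(),C[m,2].max())
m=(C[:,2]>.104)&(C[:,2]<.125)&(al>.145);print("cap",m.sum(),C[m].mean(0),al[m].min(),C[m].min(0),C[m].max(0))
for r in outline_of("clip_eye",f)+outline_of("clip",f): print(r["score"],r["extent"])
```

```text
[0.50484892 0.04918654 0.14805159]
0.246 22599 [0.03000688 0.0329577  0.06117804 0.06563286] 0.23800175120982991 0.2536284079861572
0.204 7174 [0.05685406 0.05732175 0.06183781 0.06563942] 0.2012929360392488 0.21177068821670336
cap 85 [0.65931645 0.05813762 0.10827926] 0.1522978042027552 [0.65686619 0.04540978 0.10412596] [0.66233685 0.06615449 0.11161054]
0.56 [232.7, 0.8, 268.9, 31.1]
0.27 [2.0, 0.0, 510.9, 232.1]
0.66 [234.5, 0.0, 273.8, 28.8]
0.47 [78.6, 231.4, 171.4, 316.0]
```

View pics/w9c.png

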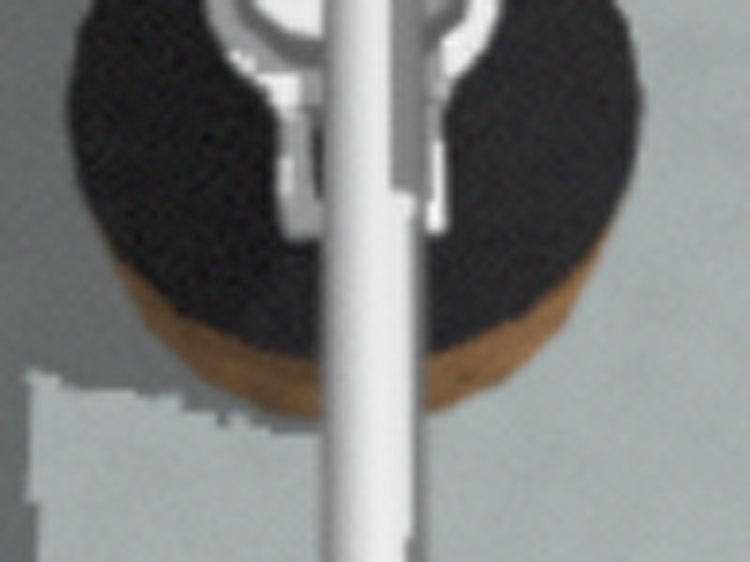

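Run:
```python
from h import *
f=eyes.grab_frame("wrist");s=arm.get_state();e=s["eef_pos"];y=s["ee_rot"][2]
u=np.array([np.cos(y),np.sin(y)]);n=np.array([u[1],-u[0]])
def pt(nm,x,yy,z):
    p=fworld(f,[205+(x+.5)/7.5-.5],[(yy+.5)/7.5-.5],plane=z)[0]; d=(p-e)[:2];print(nm,p.round(4),(d@u).round(4),(d@n).round(4))
pt("eye outer L",288,238,.097);pt("eye outer R",447,236,.097);pt("eye R inner top",425,130,.097)
pt("outer edge mid",366,238,.096)
pt("neck L",282,100,.097);pt("neck R",447,100,.097)
pt("ring L",205,0,.097);pt("ring R",500,0,.097)
pt("shank",376,238,.153);pt("shank",380,500,.153);pt("shank",366,0,.153)
pt("coneL",68,110,.060);pt("coneR",640,110,.060)
print(e)
```

```text
eye outer L [0.6413 0.0611 0.097 ] 0.1366 -0.0072
eye outer R [0.642  0.0464 0.097 ] 0.1368 0.0076
eye R inner top [0.6528 0.0488 0.097 ] 0.1476 0.0056
outer edge mid [0.6417 0.0539 0.096 ] 0.1368 0.0001
neck L [0.6555 0.0622 0.097 ] 0.1508 -0.0078
neck R [0.656  0.0469 0.097 ] 0.1508 0.0076
ring L [0.6661 0.0699 0.097 ] 0.1617 -0.0151
ring R [0.667  0.0422 0.097 ] 0.1616 0.0126
shank [0.6262 0.0528 0.153 ] 0.1212 0.0006
shank [0.6073 0.0519 0.153 ] 0.1023 0.0009
shank [0.6444 0.0541 0.153 ] 0.1395 -0.0001
coneL [0.6668 0.0876 0.06  ] 0.1631 -0.0327
coneR [0.6689 0.0246 0.06  ] 0.1629 0.0303
[0.50501108 0.04926845 0.14826448]
```

Run:
```python
from h import *
f=eyes.grab_frame("wrist");s=arm.get_state();e=s["eef_pos"];y=s["ee_rot"][2]
u=np.array([np.cos(y),np.sin(y)])
save(f,"w9d.png",(225,60,285,120),9)
for nm,r,z in(("gold/dark",142.5,.0142),("ferr front",119,.0115),("ferr front hi",119,.0142),("rear",403,.016)):
    p=fworld(f,[382/1.5],[(r+.5)/1.5-.5],plane=e[2]+z)[0];print(nm,((p-e)[:2]@u).round(4))
```

```text
gold/dark 0.0869
ferr front 0.0948
ferr front hi 0.0945
rear -0.0045
```

View pics/w9d.png

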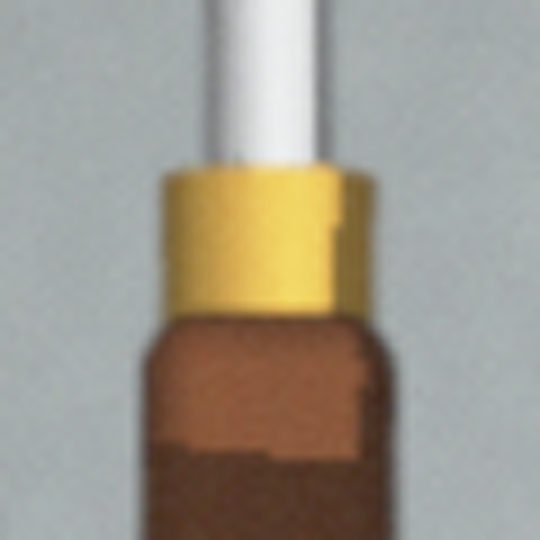

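Run:
```python
from h import *
f=eyes.grab_frame("wrist");s=arm.get_state();e=s["eef_pos"];y=s["ee_rot"][2]
u=np.array([np.cos(y),np.sin(y)])
def al(r,z):
    p=fworld(f,[382/1.5],[(r+.5)/1.5-.5],plane=e[2]+z)[0];return ((p-e)[:2]@u).round(4)
print("w6 gold/dark",al(160,-.032),"ferr",al(142,-.034),"hook",al(24,-.0367),"rear",al(362,-.032))
print("w7 (tilted)")
# w5: TCP at .052, placed at g~0 : shank top .0655-.052=+.0135; crop scale 3.5 from (200,40)
def al2(yy,z): return al((((yy+.5)/3.5-.5+40)+.5)*1.5-.5,z)
print("w5 gold/dark",al2(505,.018),"ferr",al2(447,.016),"hook",al2(60,.0135))
print("w3 gold/dark",al(278,.019),"ferr",al(250,.017),"hook",al(84,.0145))
print("w4",al(278,.019),al(252,.016),al(86,.0145))
```

```text
w6 gold/dark 0.0819 ferr 0.0897 hook 0.1437 rear -0.0103
w7 (tilted)
w5 gold/dark 0.0438 ferr 0.0517 hook 0.1058
w3 gold/dark 0.0435 ferr 0.0523 hook 0.1061
w4 0.0435 0.0514 0.1054
```

The relative measurement puts the tip at about 142.5 mm ahead of the TCP and the hole centre at 144.9 mm, laterally aligned. I'll advance 2.5 mm and come down while watching the force.

Call:
{"fn": "apply_moves", "kwargs": {"moves": [[-1, 0.0025, 0, 0, 0], [-1, 0, 0, 0.005, 0], [-1, 0, 0, 0.005, 0], [-1, 0, 0, 0.003, 0], [-1, 0, 0, 0, 0], [-1, 0, 0, 0, 0]]}}

```text
t: 16.05
eef_pos: [0.5077, 0.0491, 0.1346]
ee_rot: [3.136, -0.009, 0.034]
force: [-0.7, -0.7, -0.6]
width: 0.0136
```

Call:
{"fn": "apply_moves", "kwargs": {"moves": [[-1, 0, 0, 0.002, 0], [-1, 0, 0, 0.002, 0], [-1, 0, 0, 0.002, 0], [-1, 0, 0, 0, 0]]}}

```text
t: 16.38
eef_pos: [0.5078, 0.0491, 0.1287]
ee_rot: [3.136, -0.009, 0.034]
force: [0.1, -0.0, -1.3]
width: 0.0135
```

Run:
```python
from pickpose import *
f=eyes.grab_frame("wrist");b=eyes.grab_frame("side");s=arm.get_state();print(s["t"],s["eef_pos"],s["ee_rot"],s["force"],s["moment"]);pickpose(f,s,s["ee_rot"][2])
save(f,"w10.png",(205,0,305,75),7.5);save(b,"d10.png",(220,130,275,185),11)
```

```text
16.4833 [0.50797634 0.04915245 0.12902408] [ 3.13585997 -0.00927559  0.03426491] [ 0.20013708 -0.23648113 -0.84147184] [-0.03872732  0.04614087  0.00590474]
0.025 n12050 top 0.1150 lat -0.0200 0.0200 mid -0.0002
0.055 n4580 top 0.0809 lat -0.0200 0.0200 mid 0.0002
0.065 n2272 top 0.0792 lat -0.0200 0.0200 mid 0.0002
0.075 n613 top 0.0145 lat -0.0067 0.0077 mid 0.0002
0.085 n521 top 0.0141 lat -0.0066 0.0076 mid 0.0003
0.095 n365 top 0.0115 lat -0.0052 0.0058 mid 0.0003
0.105 n261 top 0.0092 lat -0.0032 0.0038 mid 0.0003
0.115 n245 top 0.0090 lat -0.0027 0.0039 mid 0.0003
0.125 n250 top 0.0087 lat -0.0028 0.0039 mid 0.0008
0.135 n278 top 0.0084 lat -0.0078 0.0068 mid 0.0003
0.145 n201 top -0.0298 lat -0.0132 0.0116 mid -0.0053
0.155 n250 top -0.0307 lat -0.0190 0.0145 mid -0.0078
max along 0.15304861947547294 0.16043096130765352
```

View pics/w10.png

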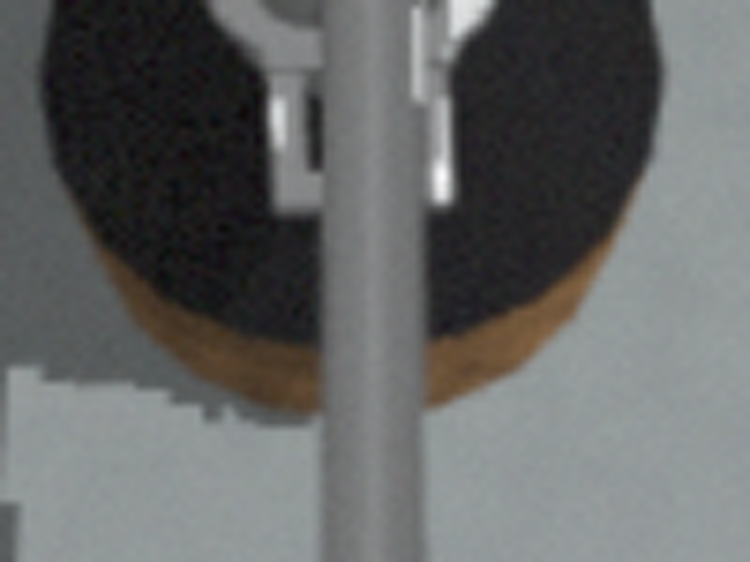

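View pics/d10.png

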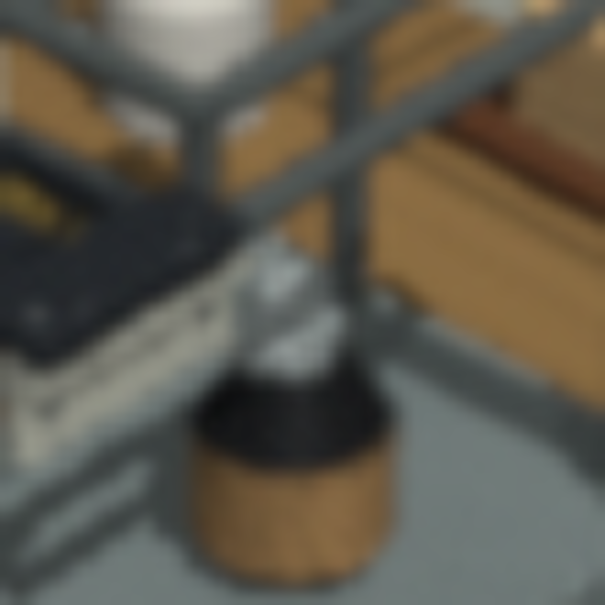

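The tip is at about 94 mm with no reaction, already below the 98 mm metal level, so it appears to be in the hole. Going deeper.

Call:
{"fn": "apply_moves", "kwargs": {"moves": [[-1, 0, 0, 0.002, 0], [-1, 0, 0, 0.002, 0], [-1, 0, 0, 0.002, 0], [-1, 0, 0, 0, 0]]}}

```text
t: 16.82
eef_pos: [0.5078, 0.0491, 0.1226]
ee_rot: [3.136, -0.009, 0.034]
force: [-0.0, 0.1, -0.8]
width: 0.0132
```

Call:
{"fn": "apply_moves", "kwargs": {"moves": [[-1, -0.002, 0, 0, 0], [-1, -0.002, 0, 0, 0], [-1, 0, 0, 0, 0]]}}

```text
t: 17.07
eef_pos: [0.5039, 0.049, 0.1232]
ee_rot: [3.136, -0.01, 0.034]
force: [0.1, -0.2, -1.1]
width: 0.0133
```

Run:
```python
from pickpose import *
f=eyes.grab_frame("wrist");s=arm.get_state();print(s["t"],s["eef_pos"],s["ee_rot"],s["force"],s["moment"]);pickpose(f,s,s["ee_rot"][2])
save(f,"w11.png",(205,0,305,75),7.5)
```

```text
17.1167 [0.50401198 0.04908286 0.12324108] [ 3.13617096 -0.00983562  0.03440912] [ 0.17274506  0.32578073 -0.58480154] [-0.02035828  0.05488774  0.05970311]
0.025 n11747 top 0.1154 lat -0.0200 0.0200 mid -0.0004
0.035 n155 top 0.0154 lat -0.0065 0.0069 mid 0.0002
0.055 n2463 top 0.0867 lat -0.0199 0.0200 mid -0.0001
0.065 n5033 top 0.0866 lat -0.0200 0.0200 mid 0.0002
0.075 n612 top 0.0148 lat -0.0067 0.0076 mid 0.0002
0.085 n518 top 0.0145 lat -0.0066 0.0076 mid 0.0003
0.095 n366 top 0.0120 lat -0.0052 0.0058 mid 0.0003
0.105 n259 top 0.0097 lat -0.0032 0.0038 mid 0.0003
0.115 n243 top 0.0096 lat -0.0027 0.0033 mid 0.0003
0.125 n248 top 0.0093 lat -0.0028 0.0039 mid 0.0005
0.135 n242 top 0.0088 lat -0.0076 0.0072 mid 0.0003
0.145 n217 top -0.0254 lat -0.0161 0.0158 mid -0.0058
0.155 n390 top -0.0400 lat -0.0197 0.0187 mid -0.0051
max along 0.1560192088671686 0.1604570022780306
```

View pics/w11.png

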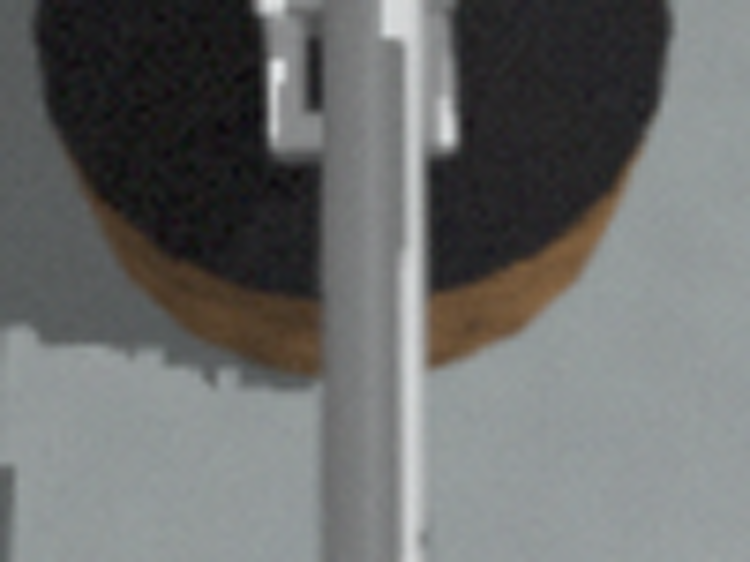

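Call:
{"fn": "apply_moves", "kwargs": {"moves": [[-1, -0.002, 0, 0, 0], [-1, 0, 0, 0, 0]]}}

```text
t: 17.28
eef_pos: [0.5028, 0.0493, 0.1236]
ee_rot: [3.137, -0.011, 0.035]
force: [2.5, -0.1, -0.8]
width: 0.0133
```

Call:
{"fn": "apply_moves", "kwargs": {"moves": [[-1, -0.002, 0, 0, 0], [-1, 0, 0, 0, 0]]}}

```text
t: 17.45
eef_pos: [0.5016, 0.0495, 0.1238]
ee_rot: [3.137, -0.013, 0.035]
force: [5.0, 0.3, -1.1]
width: 0.0135
```

Run:
```python
from pickpose import *
f=eyes.grab_frame("wrist");s=arm.get_state();print(s["t"],s["eef_pos"],s["ee_rot"],s["force"],s["moment"]);pickpose(f,s,s["ee_rot"][2])
save(f,"w12.png",(205,0,305,75),7.5)
```

```text
17.5 [0.50155592 0.04949932 0.12381188] [ 3.13693875 -0.01268069  0.03483707] [ 5.47286925  0.6046132  -1.01682612] [ 0.25566575 -2.0110166   0.02489055]
0.025 n12986 top 0.1153 lat -0.0200 0.0200 mid -0.0002
0.035 n1472 top 0.0904 lat -0.0200 0.0200 mid 0.0023
0.055 n492 top 0.0855 lat -0.0197 0.0199 mid -0.0011
0.065 n6205 top 0.0862 lat -0.0200 0.0200 mid 0.0002
0.075 n576 top 0.0156 lat -0.0067 0.0071 mid 0.0002
0.085 n538 top 0.0153 lat -0.0066 0.0070 mid 0.0002
0.095 n374 top 0.0130 lat -0.0053 0.0057 mid 0.0002
0.105 n258 top 0.0108 lat -0.0033 0.0037 mid 0.0002
0.115 n246 top 0.0107 lat -0.0033 0.0032 mid 0.0002
0.125 n253 top 0.0106 lat -0.0033 0.0032 mid 0.0002
0.135 n227 top 0.0105 lat -0.0083 0.0065 mid -0.0003
0.145 n144 top -0.0240 lat -0.0114 0.0094 mid -0.0058
0.155 n346 top -0.0415 lat -0.0192 0.0186 mid -0.0048
0.165 n15 top -0.0470 lat -0.0200 0.0194 mid 0.0156
max along 0.15672262274376939 0.16153413433632993
```

View pics/w12.png

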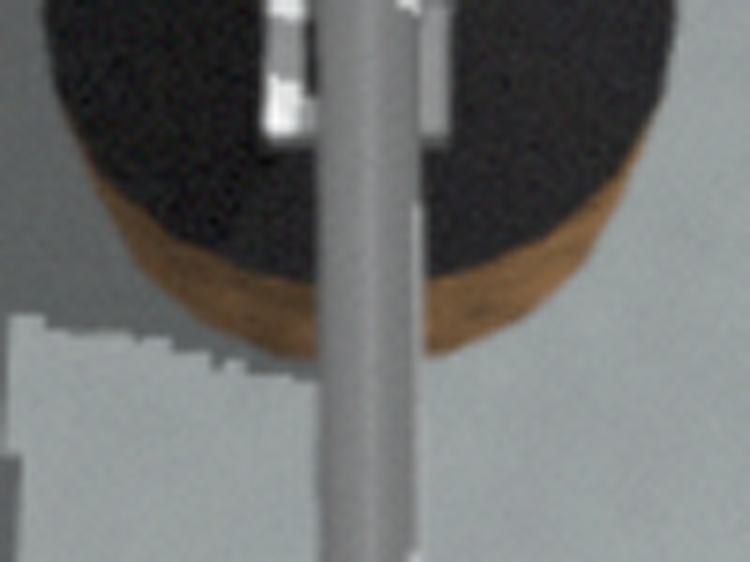

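The hook is engaged, with 5.5 N of pull. Continuing in small steps.

Call:
{"fn": "apply_moves", "kwargs": {"moves": [[-1, -0.002, 0, 0, 0], [-1, 0, 0, 0, 0]]}}

```text
t: 17.67
eef_pos: [0.4997, 0.0495, 0.1239]
ee_rot: [3.137, -0.013, 0.035]
force: [5.1, 1.0, -1.1]
width: 0.0129
```

Call:
{"fn": "apply_moves", "kwargs": {"moves": [[-1, -0.002, 0, 0, 0], [-1, 0, 0, 0, 0]]}}

```text
t: 17.83
eef_pos: [0.4969, 0.0491, 0.1235]
ee_rot: [3.137, -0.011, 0.035]
force: [3.2, 1.3, -1.0]
width: 0.0133
```

Call:
{"fn": "apply_moves", "kwargs": {"moves": [[-1, -0.002, 0, 0, 0], [-1, 0, 0, 0, 0]]}}

```text
t: 18.0
eef_pos: [0.4928, 0.0483, 0.1226]
ee_rot: [3.136, -0.007, 0.034]
force: [-1.3, 0.8, -1.5]
width: 0.0137
```

Run:
```python
from pickpose import *
f=eyes.grab_frame("wrist");s=arm.get_state();print(s["t"],s["eef_pos"],s["ee_rot"],s["force"],s["moment"]);pickpose(f,s,s["ee_rot"][2])
save(f,"w13.png",(205,0,305,75),7.5)
```

```text
18.05 [0.4926835  0.04818218 0.12245188] [ 3.13535376 -0.00696662  0.03382841] [-0.2372338  -0.06822356 -0.5174688 ] [-0.04260759  0.08104476 -0.04696609]
0.025 n12800 top 0.1153 lat -0.0200 0.0200 mid -0.0003
0.035 n4821 top 0.0899 lat -0.0200 0.0200 mid 0.0004
0.075 n1689 top 0.0858 lat -0.0200 0.0200 mid 0.0000
0.085 n532 top 0.0144 lat -0.0067 0.0075 mid 0.0001
0.095 n378 top 0.0119 lat -0.0053 0.0056 mid 0.0002
0.105 n258 top 0.0095 lat -0.0034 0.0037 mid 0.0002
0.115 n244 top 0.0090 lat -0.0029 0.0038 mid 0.0002
0.125 n251 top 0.0091 lat -0.0029 0.0037 mid 0.0007
0.135 n224 top 0.0088 lat -0.0071 0.0073 mid 0.0002
0.145 n140 top -0.0387 lat -0.0094 0.0073 mid -0.0055
0.155 n187 top -0.0346 lat -0.0177 0.0130 mid -0.0061
max along 0.15267700313654417 0.1607932864914974
```

View pics/w13.png

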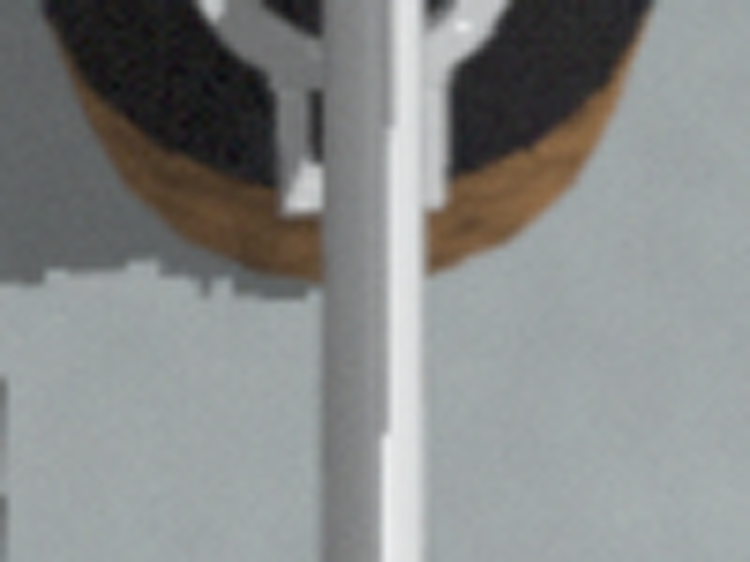

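The clip snapped off: the pull went to zero and the clip moved with the hook. I'll drag it on, clear of the spindle.

Call:
{"fn": "apply_moves", "kwargs": {"moves": [[-1, -0.002, 0, 0, 0], [-1, -0.003, 0, 0, 0], [-1, -0.003, 0, 0, 0], [-1, -0.003, 0, 0, 0], [-1, -0.003, 0, 0, 0], [-1, -0.003, 0, 0, 0], [-1, 0, 0, 0, 0]]}}

```text
t: 18.63
eef_pos: [0.4764, 0.048, 0.1228]
ee_rot: [3.136, -0.009, 0.034]
force: [0.4, 0.4, -1.7]
width: 0.0135
```

Run:
```python
from pickpose import *
f=eyes.grab_frame("wrist");b=eyes.grab_frame("side");s=arm.get_state();print(s["t"],s["eef_pos"],s["ee_rot"],s["force"])
save(f,"w14.png",(155,0,355,150),4);save(b,"d14.png",(200,110,290,200),8)
```

```text
18.7333 [0.47704439 0.04815769 0.12295435] [ 3.13613438 -0.00972634  0.03441626] [ 0.13717497 -0.26209084 -0.41674525]
```

View pics/w14.png

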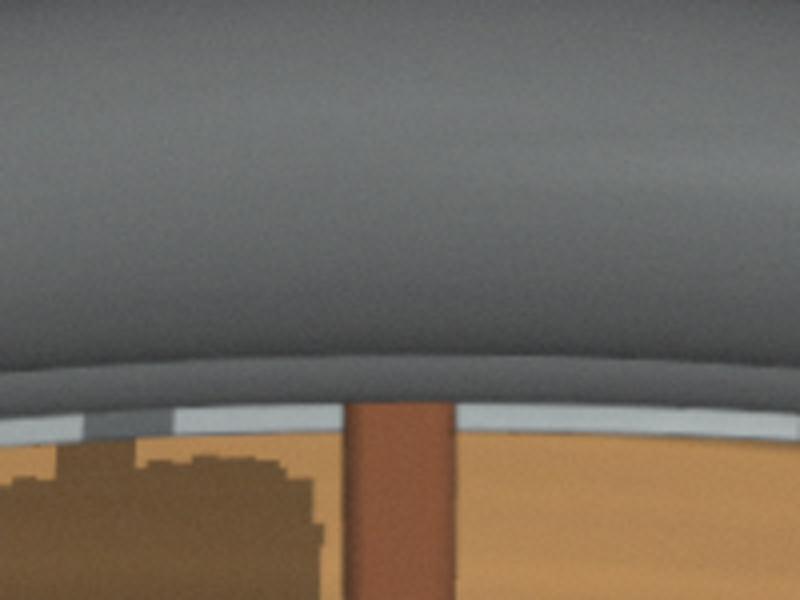

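View pics/d14.png

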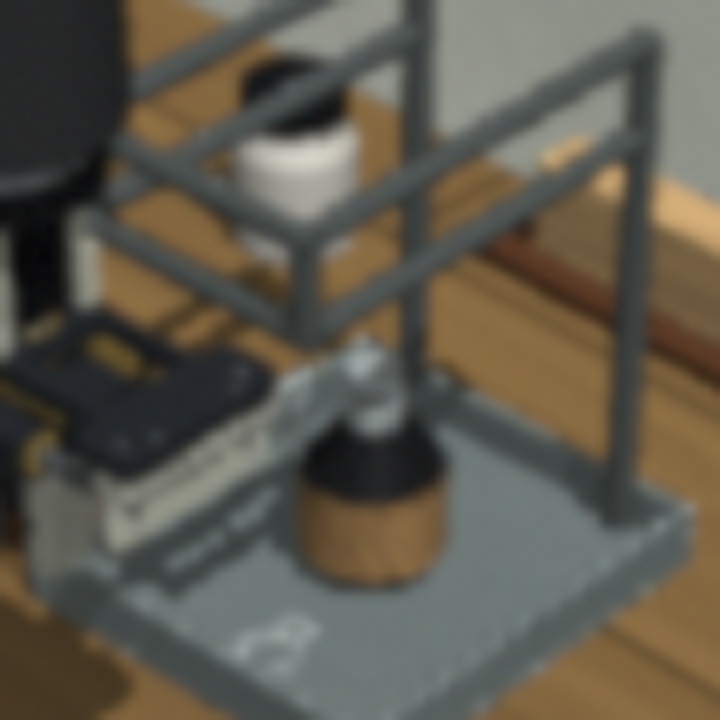

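The side view shows the clip lying in the tray at (275,640) of the crop. Next I'll back out and take the pick back to its rest.

Call:
{"fn": "apply_moves", "kwargs": {"moves": [[-1, -0.005, 0, 0, 0], [-1, -0.01, 0, -0.005, 0], [-1, -0.01, 0, -0.01, 0], [-1, -0.007, 0, -0.01, 0], [-1, -0.003, 0, -0.007, 0], [-1, 0, 0, -0.003, 0.03], [-1, 0, 0, 0, 0.06], [-1, 0, 0, 0, 0.09], [-1, 0, 0, 0, 0.1], [-1, 0, 0, 0, 0.09], [-1, 0, 0, 0, 0.06], [-1, 0, 0, 0, 0.036]]}}

```text
t: 19.73
eef_pos: [0.4418, 0.0473, 0.1582]
ee_rot: [-3.141, -0.012, -0.435]
force: [0.1, -0.1, -1.0]
width: 0.0136
```

Run:
```python
from pickpose import *
f=eyes.grab_frame("wrist");s=arm.get_state();print(s["t"],s["eef_pos"],s["ee_rot"],s["force"],rows(s,(.505,-.2835,.16)));pickpose(f,s,s["ee_rot"][2])
```

```text
19.7833 [0.44182841 0.04723583 0.15816642] [-3.1414442  -0.01155694 -0.43628036] [0.55079534 0.20188262 0.13421414] [0.19702175 0.27306129 0.00040283]
0.025 n13398 top 0.1152 lat -0.0200 0.0200 mid -0.0002
0.035 n5212 top 0.0899 lat -0.0200 0.0200 mid -0.0002
0.045 n549 top 0.0154 lat -0.0067 0.0071 mid -0.0000
0.055 n555 top 0.0153 lat -0.0066 0.0070 mid 0.0004
0.065 n573 top 0.0152 lat -0.0070 0.0069 mid -0.0001
0.075 n601 top 0.0151 lat -0.0070 0.0073 mid -0.0001
0.085 n528 top 0.0147 lat -0.0069 0.0073 mid -0.0001
0.095 n375 top 0.0122 lat -0.0057 0.0059 mid -0.0001
0.105 n253 top 0.0097 lat -0.0032 0.0034 mid -0.0001
0.115 n260 top 0.0097 lat -0.0032 0.0034 mid 0.0004
0.125 n346 top 0.0477 lat -0.0200 0.0034 mid -0.0011
0.135 n210 top 0.0090 lat -0.0032 0.0034 mid 0.0003
max along 0.13381242440593277 0.13904539473274433
```

Call:
{"fn": "apply_moves", "kwargs": {"moves": [[-1, 0.004, 0.006, 0, 0], [-1, 0.01, 0.014, 0, 0], [-1, 0.017, 0.024, 0, 0], [-1, 0.018, 0.025, 0, 0], [-1, 0.018, 0.025, 0, 0], [-1, 0.018, 0.025, 0, 0], [-1, 0.018, 0.025, 0, 0], [-1, 0.018, 0.025, 0, 0], [-1, 0.018, 0.025, 0, 0], [-1, 0.018, 0.025, 0, 0], [-1, 0.017, 0.024, 0, 0], [-1, 0.012, 0.016, 0, 0]]}}

```text
t: 20.78
eef_pos: [0.5022, -0.2688, 0.1599]
ee_rot: [3.14, -0.011, -0.431]
force: [0.7, 0.9, -0.1]
width: 0.0133
```

Call:
{"fn": "apply_moves", "kwargs": {"moves": [[-1, 0.008, 0.01, 0, 0], [-1, 0.003, 0.004, 0, 0], [-1, 0, 0, 0, 0], [-1, 0, 0, 0, 0]]}}

```text
t: 21.12
eef_pos: [0.5061, -0.2829, 0.1598]
ee_rot: [3.141, -0.011, -0.432]
force: [0.1, -0.4, -0.3]
width: 0.0133
```

Run:
```python
from pickpose import *
f=eyes.grab_frame("wrist");s=arm.get_state();print(s["t"],s["eef_pos"],s["ee_rot"],s["force"],rows(s,(.505,-.2835,.16)));pickpose(f,s,s["ee_rot"][2])
save(f,"w15.png",s=1.5)
```

```text
21.1667 [ 0.50613327 -0.28255267  0.15989009] [ 3.14097846 -0.01069851 -0.43100337] [ 0.13389928  0.27060803 -0.26728873] [-0.00063264  0.00133423 -0.00011587]
0.025 n13343 top 0.1151 lat -0.0200 0.0200 mid -0.0002
0.035 n5296 top 0.0897 lat -0.0200 0.0200 mid -0.0006
0.045 n549 top 0.0152 lat -0.0063 0.0075 mid 0.0004
0.055 n557 top 0.0150 lat -0.0062 0.0075 mid 0.0004
0.065 n571 top 0.0149 lat -0.0066 0.0073 mid 0.0004
0.075 n609 top 0.0147 lat -0.0065 0.0078 mid 0.0004
0.085 n524 top 0.0144 lat -0.0065 0.0078 mid 0.0004
0.095 n375 top 0.0121 lat -0.0051 0.0059 mid 0.0004
0.105 n259 top 0.0095 lat -0.0031 0.0039 mid 0.0004
0.115 n243 top 0.0093 lat -0.0026 0.0035 mid 0.0004
0.125 n252 top 0.0093 lat -0.0026 0.0040 mid 0.0004
0.135 n209 top 0.0090 lat -0.0026 0.0040 mid 0.0009
max along 0.1340766588111183 0.13890237357267513
```

View pics/w15.png

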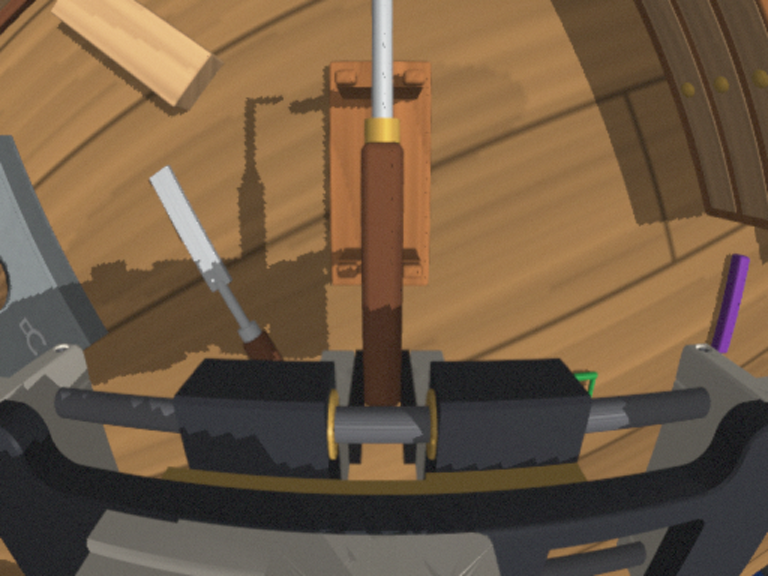

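Call:
{"fn": "apply_moves", "kwargs": {"moves": [[-1, -0.0006, 0.001, 0.005, 0], [-1, 0, 0, 0.012, 0], [-1, 0, 0, 0.018, 0], [-1, 0, 0, 0.018, 0], [-1, 0, 0, 0.018, 0], [-1, 0, 0, 0.012, 0], [-1, 0, 0, 0.008, 0], [-1, 0, 0, 0.005, 0], [-1, 0, 0, 0.004, 0], [-1, 0, 0, 0.003, 0], [-1, 0, 0, 0.002, 0], [-1, 0, 0, 0, 0]]}}

```text
t: 22.17
eef_pos: [0.5068, -0.2845, 0.0551]
ee_rot: [3.141, -0.012, -0.432]
force: [-0.6, 0.1, 1.7]
width: 0.0131
```

Run:
```python
from pickpose import *
f=eyes.grab_frame("wrist");s=arm.get_state();print(s["t"],s["eef_pos"],s["ee_rot"],s["force"]);pickpose(f,s,s["ee_rot"][2])
save(f,"w16.png",s=1.5)
```

```text
22.2167 [ 0.50680724 -0.28457739  0.05529906] [ 3.14095408 -0.01177318 -0.43162924] [0.04604692 0.51586838 0.79576464]
0.025 n14792 top 0.1148 lat -0.0200 0.0200 mid -0.0002
0.035 n5572 top 0.0897 lat -0.0200 0.0200 mid -0.0003
0.045 n946 top 0.0154 lat -0.0197 0.0196 mid -0.0000
0.055 n979 top 0.0153 lat -0.0195 0.0200 mid -0.0000
0.065 n1023 top 0.0152 lat -0.0200 0.0200 mid -0.0000
0.075 n1017 top 0.0152 lat -0.0200 0.0199 mid -0.0000
0.085 n987 top 0.0149 lat -0.0198 0.0198 mid -0.0000
0.095 n899 top 0.0122 lat -0.0198 0.0197 mid -0.0000
0.105 n873 top 0.0097 lat -0.0198 0.0196 mid -0.0000
0.115 n880 top 0.0097 lat -0.0197 0.0196 mid -0.0000
0.125 n2415 top 0.0136 lat -0.0200 0.0200 mid 0.0010
0.135 n542 top 0.0147 lat -0.0199 0.0198 mid -0.0005
0.155 n112 top -0.0449 lat -0.0199 0.0144 mid -0.0076
max along 0.1363576824378195 0.15326613333125783
```

View pics/w16.png

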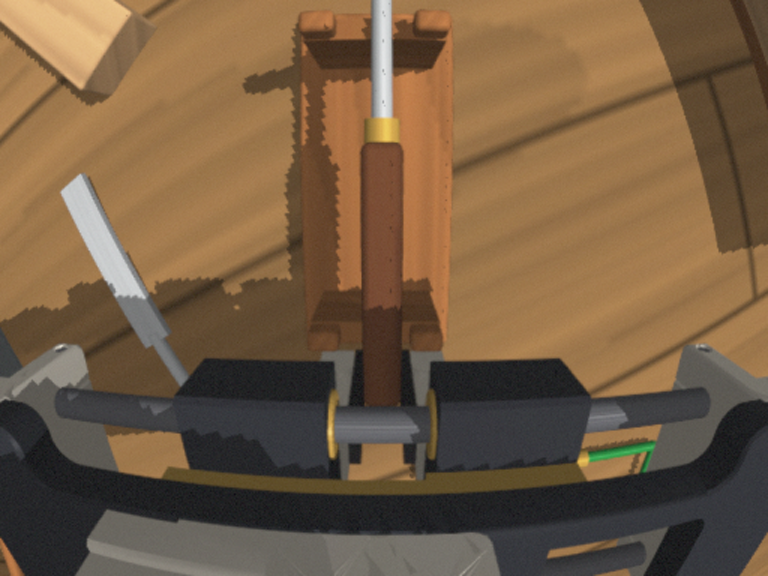

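Call:
{"fn": "apply_moves", "kwargs": {"moves": [[-0.5, 0, 0, 0, 0], [-0.2, 0, 0, 0, 0], [0, 0, 0, 0, 0], [0, 0, 0, 0, 0], [0, 0, 0, -0.02, 0], [0, 0, 0, -0.03, 0], [0, 0, 0, -0.03, 0], [0, 0, 0, -0.03, 0], [0, -0.02, 0, -0.03, 0], [0, -0.02, 0, 0, 0], [0, 0, 0, 0, 0], [0, 0, 0, 0, 0]]}}

```text
t: 23.22
eef_pos: [0.4684, -0.2668, 0.1953]
ee_rot: [3.141, -0.013, -0.432]
force: [0.1, -1.0, -1.0]
width: 0.0439
```

Run:
```python
from pickpose import *
f=eyes.grab_frame("wrist");b=eyes.grab_frame("side");a=eyes.grab_frame("scene");s=arm.get_state();print(s["t"],s["eef_pos"],s["ee_rot"],s["force"])
save(f,"w17.png",s=1.5);save(b,"d17.png",(190,90,350,270),4.2)
C=np.concatenate([cloud(f)]);u=np.array([np.cos(-.43),np.sin(-.43)])
m=(C[:,2]>.067)&(C[:,2]<.075)&(np.hypot(*(C[:,:2]-[.545,-.3]).T)<.06)
d=(C[m][:,:2]-[.555,-.306]);k=abs(d@[u[1],-u[0]])<.0095;d=d[k]
print("handle along seat",np.percentile(d@u,[1,99]),"lat",np.percentile(d@[u[1],-u[0]],[2,98]),"z",np.median(C[m][k][:,2]))
def w(n,x,y,z): 
    p=fworld(f,[x],[y],plane=z)[0];print(n,p)
for r in outline_of("clip",b)[:2]: 
    P=world(b,*np.nonzero(r["region"])[::-1]);L=P-[.669,.055,0];print("clip side",r["score"],r["extent"],L.mean(0))
for r in outline_of("clip",f)[:2]:print("clip w",r["score"],r["extent"])
```

```text
23.3667 [ 0.46903196 -0.26717323  0.19397148] [ 3.14056371 -0.01034591 -0.43176687] [-0.63885555 -0.35499189 -0.04828494]
handle along seat [-0.05809066  0.04018666] lat [-0.00611031  0.00710466] z 0.06934875717670858
clip w 0.46 [24.5, 176.8, 40.0, 200.3]
```

View pics/w17.png

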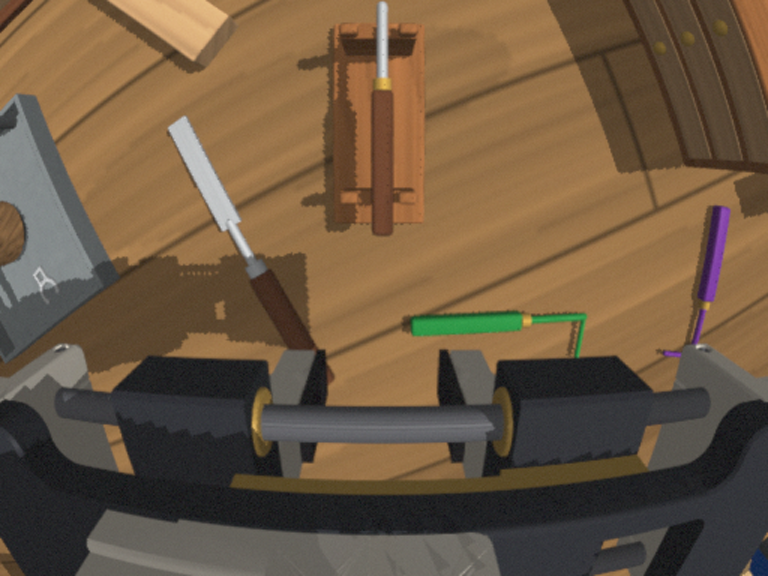

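View pics/d17.png

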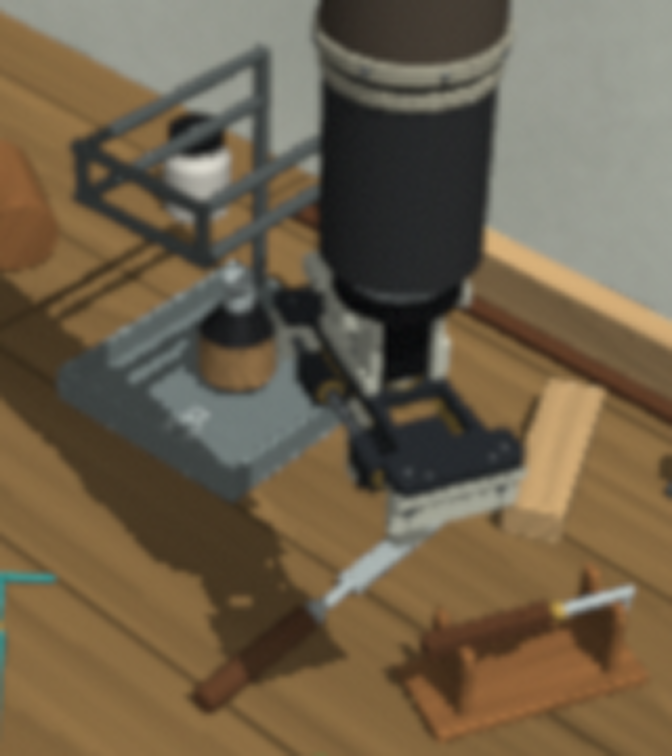

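Both views show the clip flat in the tray, well inside the rim (wrist (42,283), side (195,415)). The pick lies level in both notches with its hook outward, and the gripper is clear. Handing in.

Run:
```python
from h import *
f=eyes.grab_frame("wrist");p=fworld(f,[32],[188.5],plane=.010)[0];print("clip rel sander",p-[.669,.055,0])
print(job.job_done(),arm.get_state()["t"])
```

```text
clip rel sander [-0.07173683 -0.02081859  0.01      ]
the job is handed in; nothing more can be done
the job is handed in; nothing more can be done
```

I pulled the clip out of its groove with the pick; it dropped into the catch tray, and I laid the pick back on its rest. I handed the job in at about 23.5 s of the 54 s; no verdict is reported.

**How it was done**
- **No lean:** the moves can't tilt the tool, and pushing past its reach gave almost no lean, so I worked with the gripper pointing straight down. That test also took joint 3 to 1.251 rad, just over its listed 1.25 limit; nothing was reported.
- **Regrip:** I lifted the pick, set it back in its notches a little further back, and regripped the rear of the handle so the gripper stayed in front of the guard bars.
- **A slip:** at the first rear lift the pick swung about 13° nose-down. I levelled it on the rest and carried it gently after that.
- **The pull:** the hook went into the eye with no reaction and pulled with about 5.5 N before the clip snapped off. No contact with the guard showed up in the forces I read.

**Last checks**
- **Clip:** it lies flat in the tray, about 72 mm in front of the spindle axis and 21 mm to its right. Both the wrist and side cameras show it there; the networks found it only in the wrist picture, with a low score.
- **Pick:** it is level in both notches and points as at the start. The handle's middle is 9–13 mm behind the seat (limit 25 mm), with its top at 69–70 mm (70 expected).
- **Bystanders:** I compared them by eye only; the chisel and offcut look unmoved. I did not check the mallet, wide chisel and stop block at the end.
- **Robot:** the gripper is open and clear of everything.

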